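# Ready the stirrer: set its dial and find the tin with the loose stirring bar

## Robot

A 7-joint arm with a two-finger parallel gripper is mounted at the origin on the work surface. World frame = base frame: x ahead of the robot, y to its left, z up, the work surface at z = 0. Lengths are in mm, angles in rad, forces in N, time in s.
With the tool pointing down it reaches from about 350 to 775 mm from the base axis. Payload 3.1 kg.
Tool frame: the origin (TCP) lies midway between the tips of the shut fingers; the grasp point (between the pads) lies 19 mm behind it; z points along the fingers, y is the direction in which the jaws open and shut (so a half turn about z gives the same grasp; the last joint's range is limited). The gripper opens to 85 mm and grips with 20 to 120 N. Pads are 22 mm wide; open, the fingers measure 114 mm over their backs; the gripper's body (76 mm by 85 mm) begins 54 mm behind the grasp point. The pads swing forward as they close: fully open they stand 13 mm farther back than shut.
Start: joints at [-1.247, 0.311, 0.014, 1.512, -0.004, 1.319, -0.027], TCP at [196.708, 513.638, 192.604] pointing down, gripper open.
Joint ranges: [-2.7, 2.7], [-0.3, 1.91], [-1.27, 1.3], [0.12, 2.57], [-1.44, 4.58], [0.2, 2.03], [-3.05, 3.05]. Speed limits (rad/s): [2.79, 2.79, 3.14, 3.14, 3.14, 3.14, 3.14].

## Interface

Orientations are given as [roll, pitch, yaw] about the fixed x, y, z axes, in that order (R = Rz(yaw) Ry(pitch) Rx(roll)).
In Python, from cell import manip gives the robot as it stands.
- The arm moves only by the shell command python3 -m handwheel 'ROWS'. ROWS is JSON, a list of rows, each an object of numbers: "grip": the finger opening in mm, from 0 to 85.4; "tx", "ty", "tz": the shift along the tool's x, y, z in mm; "wx", "wy", "wz": the turn, a rotation vector about the tool's x, y, z in degrees. In form: [{"grip": .., "tx": .., "ty": .., "tz": .., "wx": .., "wy": .., "wz": ..}, ...]. A call has 1 to 12 rows; each row is the pose to reach, as a shift and turn from the pose commanded when the call began, along the tool's axes at that moment; what a row does not reach only later rows make up. A row lasts 1/10 s, in which the tool goes at most 50 mm and 8.59 degrees, less where a joint would pass 70% of its speed; a pose out of reach is approached as far as the arm can. A call with a gripper value outside its range is refused whole. The fingers move at their own pace and stop on an object; the grip force is fixed at half the most. Time passes only in rows, so rows that repeat a pose let the fingers close. It gives the time, the measured TCP pose, the force and the opening at its end, in the units of the state.
- manip.get_obs(): the state, without advancing time (a new reading comes with each control period).
- manip.get_image(name): name is "scene" or "side" or "wrist"; returns the picture (480x640x3 uint8, blue, green, red); there is no depth.
- manip.get_calibration(name): a dict with "fx", "fy", "cx", "cy" (pixels), "cam_to_world" (4x4, takes a point from camera to world coordinates). Camera axes: x right, y down, z forward; pixel columns grow to the right and rows downward; lengths in mm; the calibration is good to about 2 mm. A picture is of the moment at which its call begins: read the wrist's pose just before it. get_calibration takes no time and is no camera call; for the wrist camera it gives the pose at the moment of the call.
- manip.close_job(): hands the job in, once; it reports no verdict.
Trained networks look in the newest picture that a camera, given by its name, has taken for a name from the list of things; names that differ only in an ending like _2 or _b are one class to them, and where a whole thing is asked for, a point or a joint stands for the part that bears it (a point fixed in the world has none). Each returns a list of dicts, best first, with "score" (0 to 1); they miss things now and then, are a little off and sometimes report something else, mostly with a low value. They report only what shows in the picture. A call takes as long as a camera call.
- manip.recognise(label, camera): "centre" ([column, row] in pixels, amid what is visible of it).
- manip.silhouettes(label, camera): "pixels" (480x640 bool, what is visible of it) and "centre" ([column, row] in pixels, amid what is visible of it).
The state is a dict: "clock": time; "q": joint angles; "joint_velocities": joint speeds; "tau": joint torques, N m; "position": TCP position; "orientation": TCP orientation; "contact_force": force on the tool from outside, world axes, zero at the start; "torque": the same for the moment, N m; "opening": finger opening in mm.
Only numpy, scipy, OpenCV 4.12 (cv2) and the standard library are available. Lean on these libraries where they do the work, as an engineer would, in place of code of your own. Each camera call takes 0.05 s, during which the arm holds its last target.

## Task

Get the magnetic stirrer ready: first turn its speed dial so that the pointer is at the one long mark in the middle of its scale. Then find out by shaking or tilting which of the three sealed aluminium tins rattles (a stirring bar is loose in it), leave the other two lying flat on the bench, never bringing them over the stirrer's plate, and present the rattling tin: hold it level and still about 10 cm above the middle of the plate. Finish while still holding it there in the gripper, with the dial still at its mark, and leave everything else on the bench where it is.

Things in the scene. Friction and masses are not known exactly. Their poses are not given: they have to be found in the camera images.
- dial (a joint): speed dial of the stirrer (rad): 0 with its white pointer line towards the stirrer's -x end, growing clockwise seen from above, to 5.0 at the far stop. The eleven black scale ticks lie every 0.5 rad; the one long, broad tick, in the middle of the scale, is at 2.5. Stays where it is left (friction 0.04 N m)
- dial_grip (a point): the dial's grip, an upright black bar 46 mm long, 14 mm thick, 32 mm high on a round skirt 48 mm across and 8 mm thick; the point is on the upright turning axis, 7 mm below the bar's top, 37 mm above the stirrer's deck. A white pointer line lies on top, on one half of the bar. The x axis turns with the dial, along the bar, the pointer towards -x
- plate (a point): centre of the top face of the stirrer's round steel plate (124 mm across, 14 mm above the deck, 69 mm above the bench). The stirrer is a flat grey box 250 mm long (this point's x), 155 mm wide, deck 55 mm high, fixed to the bench; the dial's axis is 119 mm from this point towards -x; the x and y axes are the stirrer's
- tin_1_center (a point): aluminium tin, 130 mm long (its x), 60 wide (its y), 46 high, flat on the bench; the point is its centre, 23 mm up. All three look the same, their places are drawn anew each time. Its lid is sealed; it is taken across its 60 mm width
- tin_2_center (a point): aluminium tin, 130 mm long (its x), 60 wide (its y), 46 high, flat on the bench; the point is its centre, 23 mm up. All three look the same, their places are drawn anew each time. In one of the three a slippery bar of 100 g (60 mm long, 20 thick) can slide 60 mm along the tin and 30 across: it slides at 12 degrees of tilt and stays put when level
- tin_3_center (a point): aluminium tin, 130 mm long (its x), 60 wide (its y), 46 high, flat on the bench; the point is its centre, 23 mm up. All three look the same, their places are drawn anew each time. In two of the three the bar is packed tight in the middle. With its bar a tin weighs 0.22 to 0.28 kg at random, so weight tells nothing
- beaker: glass beaker, 68 mm across, 85 mm high, on the bench between tins and stirrer; a bystander, to be left alone. Origin: centre of its underside
- jar: amber jar with black cap, 46 mm across, 75 mm high, among the tins; a bystander, to be left alone. Origin: centre of its underside
- wash_bottle: white plastic bottle, 64 mm across, 160 mm high, beyond the tins; a bystander, to be left alone. Origin: centre of its underside
- dish: white porcelain dish, 90 mm across, 30 mm high, far side of the bench; a bystander, to be left alone. Origin: centre of its underside
- flask: conical glass flask, 72 mm across, 103 mm high, far side of the bench; a bystander, to be left alone. Origin: centre of its underside
- spatula: small spoon with black handle, 170 mm long, lying on the far side of the bench (x along it, handle towards -x); a bystander, to be left alone. Origin: centre of its underside

How it is judged (in metres and radians):
On the way, in this order (a step that is already met when the one before it is completed fails the run):
1. the dial's pointer is at the long mark, with all three tins on the bench (value of joint dial between 2.35 and 2.65 rad and height (world z) of each of tin_1_center, tin_2_center, tin_3_center below 0.04 m), for 0.3 s.
2. the tin with the loose bar is lifted off the bench in the fingers (((distance between loose_bar and tin_1_center below 0.05 m and height (world z) of tin_1_center above 0.07 m and contact force between the fingers and tin_1 above 1 N) or (distance between loose_bar and tin_2_center below 0.05 m and height (world z) of tin_2_center above 0.07 m and contact force between the fingers and tin_2 above 1 N) or (distance between loose_bar and tin_3_center below 0.05 m and height (world z) of tin_3_center above 0.07 m and contact force between the fingers and tin_3 above 1 N))), for 0.2 s.
At the end, for the whole second after the job is handed in: the dial is within 0.15 rad of its long mark (2.5); the rattling tin is held still in the fingers, its centre within 45 mm sideways of the middle of the plate and 60 to 150 mm above the plate, level within 0.25 rad; the other two tins lie flat on the bench (value of joint dial between 2.35 and 2.65 rad and ((distance between loose_bar and tin_1_center below 0.05 m and horizontal distance between tin_1_center and plate below 0.045 m and z of tin_1_center in the frame of plate between 0.06 and 0.15 m and angle between tin_1_center's own z axis and vertical below 0.25 rad and linear speed of tin_1 below 0.05 m/s and contact force between the fingers and tin_1 above 1 N and height (world z) of each of tin_2_center, tin_3_center below 0.03 m and angle between each of tin_2_center, tin_3_center's own z axis and vertical below 0.12 rad) or (distance between loose_bar and tin_2_center below 0.05 m and horizontal distance between tin_2_center and plate below 0.045 m and z of tin_2_center in the frame of plate between 0.06 and 0.15 m and angle between tin_2_center's own z axis and vertical below 0.25 rad and linear speed of tin_2 below 0.05 m/s and contact force between the fingers and tin_2 above 1 N and height (world z) of each of tin_1_center, tin_3_center below 0.03 m and angle between each of tin_1_center, tin_3_center's own z axis and vertical below 0.12 rad) or (distance between loose_bar and tin_3_center below 0.05 m and horizontal distance between tin_3_center and plate below 0.045 m and z of tin_3_center in the frame of plate between 0.06 and 0.15 m and angle between tin_3_center's own z axis and vertical below 0.25 rad and linear speed of tin_3 below 0.05 m/s and contact force between the fingers and tin_3 above 1 N and height (world z) of each of tin_1_center, tin_2_center below 0.03 m and angle between each of tin_1_center, tin_2_center's own z axis and vertical below 0.12 rad))); the arm keeps its last pose, push and grip.
It fails at once if a tin that does not rattle is brought over the stirrer's plate ((horizontal distance between tin_1_center and plate below 0.06 m and distance between loose_bar and tin_1_center above 0.06 m) or (horizontal distance between tin_2_center and plate below 0.06 m and distance between loose_bar and tin_2_center above 0.06 m) or (horizontal distance between tin_3_center and plate below 0.06 m and distance between loose_bar and tin_3_center above 0.06 m)).
It fails at once if a bystander is pushed more than 40 mm from its place (distance of any of beaker, jar, wash_bottle, dish, flask, spatula from where it was at the start of the episode above 0.04 m).
It also fails if it takes over 72 s, if anything falls off the work surface, if the arm or the gripper's body presses on something with over 40 N, if the wrist force passes 120 N, or if a joint passes its speed limit or range.

## Working session

There is one attempt and no reset: what is moved stays moved. The work goes in short steps, Python scripts to look and compute and a shell command to move; the robot and the scene stay as the last step left them, time stands still between calls to the robot, and variables do not carry over. Pictures are saved under pics/ and viewed, and the job is handed in when it is done.

```bash
ls; mkdir -p pics; python3 - <<'E'
from cell import manip
import cv2
print(manip.get_obs())
for n in ("scene","side"):
    im=manip.get_image(n); cv2.imwrite(f"pics/{n}0.png",im)
    c=manip.get_calibration(n); print(n,c)
E
```

```text
pics
{'clock': 0.0, 'q': array([-1.246695  ,  0.31175933,  0.01396104,  1.51307197, -0.0044154 ,
        1.31916151, -0.02722771]), 'joint_velocities': array([-3.25402214e-04, -2.20214796e-04,  7.68001289e-04,  9.33963334e-04,
        4.68341800e-04, -3.36784756e-05, -7.23960027e-04]), 'tau': array([ 1.95547441e-04, -3.79904151e+01,  1.46068172e-01, -2.30586380e+01,
        1.22639135e-02,  1.35690370e-02,  3.38324824e-06]), 'position': array([196.41307391, 512.85963074, 191.49658125]), 'orientation': array([-3.13922444e+00,  7.29645493e-05,  2.77586604e+00]), 'contact_force': array([ 0.09319634,  0.13178631, -0.17020923]), 'torque': array([-0.07167951,  0.01546884,  0.01354306]), 'opening': 85.41368383638344}
scene {'fx': 469.01130682824714, 'fy': 469.01130682824714, 'cx': 322.7148759019785, 'cy': 238.47699286120204, 'cam_to_world': array([[ 3.00535496e-02,  7.66246644e-01, -6.41843333e-01,
         1.17273953e+03],
       [ 9.99419715e-01, -3.33350388e-02,  7.00053757e-03,
         1.26504051e+01],
       [-1.60317340e-02, -6.41681272e-01, -7.66803840e-01,
         7.49375341e+02],
       [ 0.00000000e+00,  0.00000000e+00,  0.00000000e+00,
         1.00000000e+00]])}
side {'fx': 463.86954827232853, 'fy': 463.86954827232853, 'cx': 323.2958959980702, 'cy': 231.71492097628771, 'cam_to_world': array([[ 8.55948623e-01, -3.54035902e-01,  3.76842853e-01,
         2.28420760e+02],
       [-5.17051007e-01, -5.81559786e-01,  6.28049737e-01,
        -5.87668354e+02],
       [-3.19550622e-03, -7.32425284e-01, -6.80839917e-01,
         7.45871566e+02],
       [ 0.00000000e+00,  0.00000000e+00,  0.00000000e+00,
         1.00000000e+00]])}
```

View pics/scene0.png

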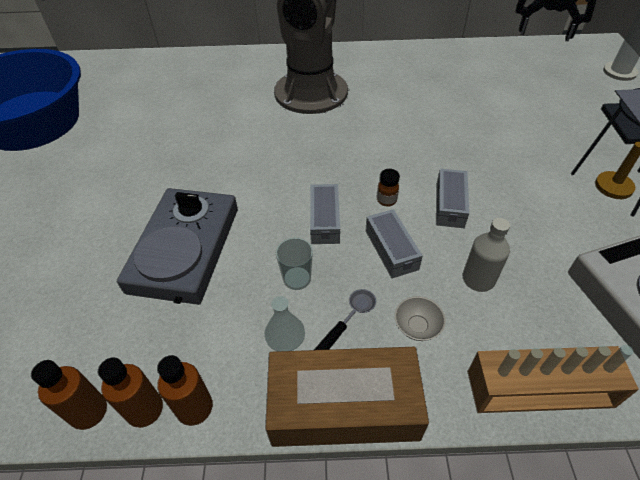

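View pics/side0.png

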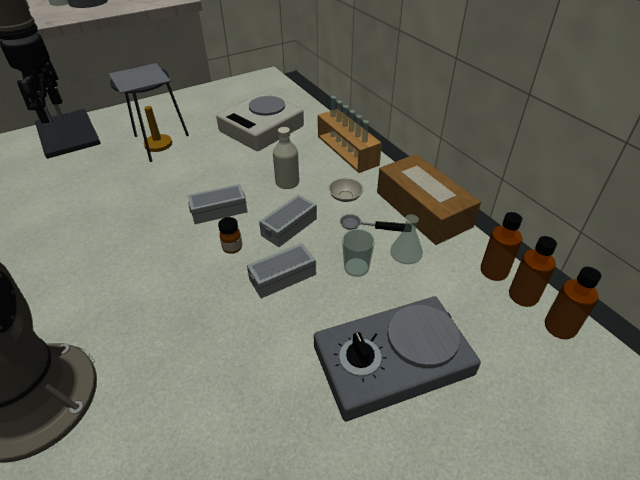

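```bash
cat > h.py <<'E'
from cell import manip
import numpy as np, cv2
from scipy.optimize import minimize
def proj(c,P):
    T=np.linalg.inv(c["cam_to_world"]); p=np.atleast_2d(P)@T[:3,:3].T+T[:3,3]
    return np.c_[c["fx"]*p[:,0]/p[:,2]+c["cx"],c["fy"]*p[:,1]/p[:,2]+c["cy"]]
def ray(c,uv,z):
    d=c["cam_to_world"][:3,:3]@np.array([(uv[0]-c["cx"])/c["fx"],(uv[1]-c["cy"])/c["fy"],1]); o=c["cam_to_world"][:3,3]
    return o+d*(z-o[2])/d[2]
def box(x,y,a,L,W,z0,z1):
    c,s=np.cos(a),np.sin(a)
    return np.array([[x+c*u-s*v,y+s*u+c*v,z] for u in(-L/2,L/2) for v in(-W/2,W/2) for z in(z0,z1)])
def fitbox(views,x,y,L,W,z0,z1):
    def cost(p):
        t=0
        for c,m in views:
            h=cv2.convexHull(proj(c,box(p[0],p[1],p[2],L,W,z0,z1)).astype(np.float32)*16)
            r=np.zeros(m.shape,np.uint8); cv2.fillConvexPoly(r,h.astype(np.int32),1,shift=4)
            r=r>0; t+=1-(r&m).sum()/max(1,(r|m).sum())
        return t
    best=None
    for a in np.radians(np.arange(0,180,15)):
        r=minimize(cost,[x,y,a],method="Nelder-Mead",options=dict(initial_simplex=[[x,y,a],[x+15,y,a],[x,y+15,a],[x,y,a+.2]],xatol=.1,fatol=1e-4))
        if best is None or r.fun<best.fun: best=r
    return best.x,best.fun
E
python3 - <<'E'
from h import *
np.set_printoptions(precision=3,suppress=True)
cs={n:manip.get_calibration(n) for n in("scene","side")}
S={}
for n in cs:
    S[n]=manip.silhouettes("tin_1_center",n)
    for s in S[n]: print(n,s["score"],s["centre"],s["pixels"].sum(),ray(cs[n],s["centre"],30))
for s in S["scene"]:
    if s["score"]<.4: continue
    p=ray(cs["scene"],s["centre"],30)
    o=min(S["side"],key=lambda t:np.hypot(*(ray(cs["side"],t["centre"],30)-p)[:2]))
    print(p, fitbox([(cs["scene"],s["pixels"]),(cs["side"],o["pixels"])],p[0],p[1],130,60,0,46))
for l in("plate","dial","dial_grip","beaker","jar"):
  for n in cs:
    r=manip.silhouettes(l,n)
    for s in r[:2]: print(l,n,s["score"],s["centre"],s["pixels"].sum(),ray(cs[n],s["centre"],{"plate":69,"beaker":42,"jar":37}.get(l,85)))
im=manip.get_image("scene"); cv2.imwrite("pics/dial_scene.png",cv2.resize(im[180:310,110:250],None,fx=4,fy=4,interpolation=cv2.INTER_CUBIC))
im=manip.get_image("side"); cv2.imwrite("pics/dial_side.png",cv2.resize(im[290:420,300:490],None,fx=4,fy=4,interpolation=cv2.INTER_CUBIC))
E
```

```text
scene 0.58 [390.1, 244.4] 2385 [591.612 151.647  30.   ]
scene 0.55 [452.5, 197.3] 1843 [467.556 300.93   30.   ]
side 0.72 [289.5, 219.2] 1694 [579.434 150.479  30.   ]
[591.612 151.647  30.   ] (array([579.788, 156.867,   3.449]), np.float64(0.12687202478951376))
[467.556 300.93   30.   ] (array([459.189, 300.724,  -0.199]), np.float64(1.0306391970417326))
plate side 0.91 [393.5, 355.9] 12853 [ 545.952 -283.638   69.   ]
plate side 0.68 [409.2, 246.1] 988 [732.487 -93.325  69.   ]
dial scene 0.77 [187.6, 202.2] 555 [ 510.96  -246.869   85.   ]
dial side 0.73 [357.0, 349.9] 711 [ 494.111 -250.78    85.   ]
dial_grip scene 0.61 [187.5, 206.2] 526 [ 522.042 -245.352   85.   ]
dial_grip side 0.64 [360.5, 353.0] 683 [ 495.713 -258.578   85.   ]
beaker side 0.94 [355.6, 250.9] 1224 [645.793 -25.654  42.   ]
jar scene 0.68 [390.8, 188.6] 690 [441.993 170.829  37.   ]
jar side 0.82 [230.4, 235.4] 668 [437.786 163.525  37.   ]
jar side 0.53 [285.9, 160.4] 1309 [680.552 359.784  37.   ]
```

View pics/dial_scene.png

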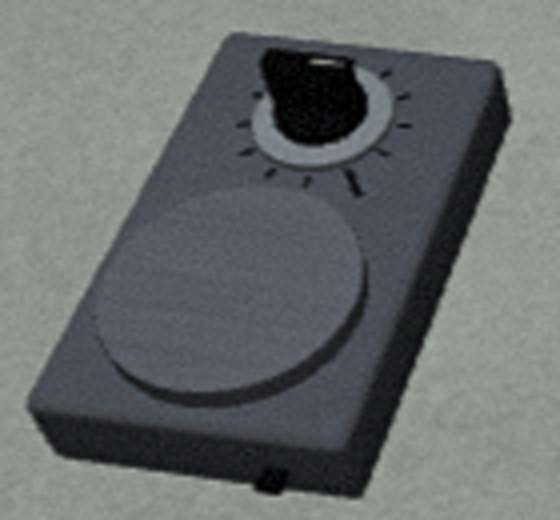

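View pics/dial_side.png

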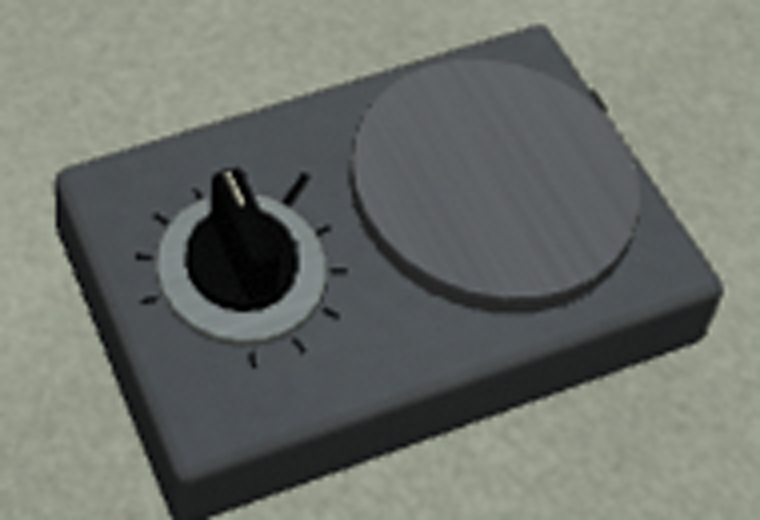

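```bash
python3 - <<'E'
from h import *
np.set_printoptions(precision=3,suppress=True)
cs={n:manip.get_calibration(n) for n in("scene","side")}
for n,o,pts in(("scene",(110,180),[(230,35),(497,65),(345,450),(33,405)]),("side",(300,290),[(543,25),(58,175),(180,480),(722,292)])):
    P=np.array([ray(cs[n],(o[0]+x/4,o[1]+y/4),55) for x,y in pts]);print(n,P)
    print(P.mean(0),[np.linalg.norm(P[i]-P[(i+1)%4]) for i in range(4)])
    for lp in ([(312,63),(338,63)],[(228,172),(240,205)]):
      if (n=="side")==(lp[0][0]==228):
        print("ptr",[ray(cs[n],(o[0]+x/4,o[1]+y/4),99) for x,y in lp])
s=manip.silhouettes("plate","side")[0]
print(fitbox([(cs["side"],s["pixels"])],545,-283,250,155,0,55))
pl=(("scene",(110,180),(230,285)),("side",(300,290),(496,178)))
for n,o,p in pl: print("plate",ray(cs[n],(o[0]+p[0]/4,o[1]+p[1]/4),69))
# long tick
print("tick",ray(cs["side"],(300+297/4,290+187/4),55),ray(cs["scene"],(110+353/4,180+182/4),55))
# tins
for n in cs:
    manip.get_image(n)
    for l in("tin_2_center","tin_1_center"):
        for s in manip.silhouettes(l,n):
            print(n,l,s["score"],s["centre"],s["pixels"].sum())
            if s["score"]>.4:
                p=ray(cs[n],s["centre"],30);print(fitbox([(cs[n],s["pixels"])],p[0],p[1],130,60,0,46))
E
```

```text
scene [[ 438.745 -307.984   55.   ]
 [ 468.044 -162.917   55.   ]
 [ 706.426 -208.452   55.   ]
 [ 676.299 -353.687   55.   ]]
[ 572.378 -258.26    55.   ] [np.float64(147.99577063708728), np.float64(242.6922618354725), np.float64(148.3258033065291), np.float64(241.91004860786413)]
ptr [array([ 507.079, -243.37 ,   99.   ]), array([ 507.674, -230.492,   99.   ])]
side [[ 700.245 -215.746   55.   ]
 [ 460.441 -169.207   55.   ]
 [ 429.992 -314.663   55.   ]
 [ 668.733 -363.73    55.   ]]
[ 564.853 -265.837   55.   ] [np.float64(244.27842903468297), np.float64(148.60864969870588), np.float64(243.73034558091086), np.float64(151.30272721352844)]
ptr [array([ 506.655, -231.157,   99.   ]), array([ 501.828, -246.971,   99.   ])]
(array([ 570.328, -258.068,    2.939]), np.float64(0.06081617912603832))
plate [ 621.677 -270.912   69.   ]
plate [ 616.834 -277.288   69.   ]
tick [ 547.089 -229.14    55.   ] [ 547.145 -227.232   55.   ]
scene tin_2_center 0.69 [452.5, 197.2] 1862
(array([461.369, 301.268,  -0.179]), np.float64(0.030318870883429216))
scene tin_1_center 0.65 [393.6, 243.1] 2409
(array([580.893, 157.55 ,   3.437]), np.float64(0.02473641524736414))
scene tin_1_center 0.42 [452.8, 197.8] 1795
(array([459.143, 300.493,   2.945]), np.float64(0.049761778718898864))
side tin_2_center 0.93 [216.8, 201.8] 1668
(array([458.695, 303.096,   2.926]), np.float64(0.03986135181975736))
side tin_1_center 0.69 [290.1, 216.8] 1739
(array([580.844, 158.065,   0.329]), np.float64(0.04660087719298245))
```

```bash
cat >> h.py <<'E'
from scipy.spatial.transform import Rotation as Rn
np.set_printoptions(precision=3,suppress=True)
def state(pr=True):
    o=manip.get_obs()
    if pr: print("t%.2f"%o["clock"],"p",o["position"],"rpy",o["orientation"],"F",o["contact_force"],"M",o["torque"],"open%.1f"%o["opening"],"q",o["q"])
    return o
def delta(pos,rpy):
    "tool-frame shift and rotvec(deg) from present pose to the target"
    o=manip.get_obs(); R=Rn.from_euler("xyz",o["orientation"])
    print("shift",R.inv().apply(np.array(pos)-o["position"]).round(1),"turn",np.degrees((R.inv()*Rn.from_euler("xyz",rpy)).as_rotvec()).round(2))
E
python3 - <<'E'
from h import *
delta((500,-251,230),(np.pi,0,np.radians(76)))
im=manip.get_image("wrist");cv2.imwrite("pics/w0.png",im)
c=manip.get_calibration("wrist");print(c)
E
```

```text
shift [-556.7 -605.6  -37.4] turn [ 0.    0.   83.04]
{'fx': 416.35054596270066, 'fy': 416.35054596270066, 'cx': 318.3765764532868, 'cy': 238.82301863950588, 'cam_to_world': array([[  0.357,   0.888,   0.29 , 122.206],
       [  0.934,  -0.339,  -0.111, 541.686],
       [  0.   ,   0.311,  -0.95 , 373.126],
       [  0.   ,   0.   ,   0.   ,   1.   ]])}
```

View pics/w0.png

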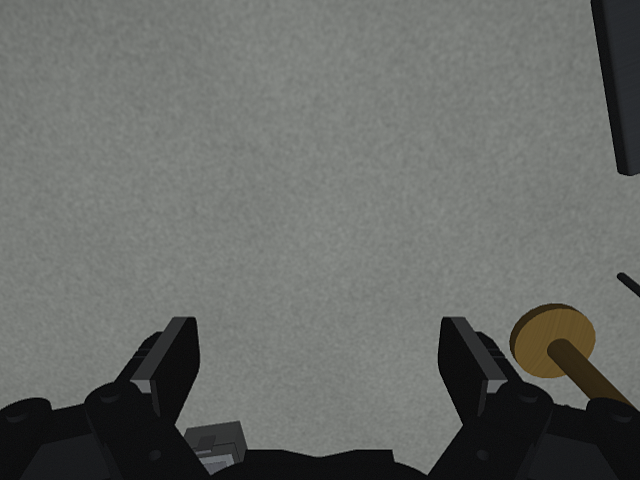

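```bash
R='{"grip":85,"tx":-557,"ty":-606,"tz":-37,"wz":83}'; python3 -m handwheel '[{"grip":85,"tx":-278,"ty":-303,"tz":-37,"wz":42},{"grip":85,"tx":-278,"ty":-303,"tz":-37,"wz":42},{"grip":85,"tx":-278,"ty":-303,"tz":-37,"wz":42},{"grip":85,"tx":-278,"ty":-303,"tz":-37,"wz":42},{"grip":85,"tx":-278,"ty":-303,"tz":-37,"wz":42},{"grip":85,"tx":-278,"ty":-303,"tz":-37,"wz":42},{"grip":85,"tx":-278,"ty":-303,"tz":-37,"wz":42},{"grip":85,"tx":-278,"ty":-303,"tz":-37,"wz":42},{"grip":85,"tx":-278,"ty":-303,"tz":-37,"wz":42},{"grip":85,"tx":-278,"ty":-303,"tz":-37,"wz":42}]'
python3 - <<'E'
from h import *
state(); delta((490,-250,230),(np.pi,0,np.radians(76)))
E
```

```text
t1.20 p [196.704 513.63  192.588] rpy [-3.142  0.     2.776] F [ 0.118  0.019 -0.762] M [-0.004  0.072 -0.016] open85.6 q [-1.247  0.311  0.014  1.512 -0.004  1.319 -0.027]
shift [-547.  -608.2  -37.4] turn [ 0.    0.   83.05]validation failed for argument at $[0]...
```

```bash
python3 -m handwheel '[{"grip":85,"tx":-50,"ty":-55,"tz":-37,"wx":0,"wy":0,"wz":8},{"grip":85,"tx":-278,"ty":-303,"tz":-37,"wx":0,"wy":0,"wz":42},{"grip":85,"tx":-278,"ty":-303,"tz":-37,"wx":0,"wy":0,"wz":42},{"grip":85,"tx":-278,"ty":-303,"tz":-37,"wx":0,"wy":0,"wz":42},{"grip":85,"tx":-278,"ty":-303,"tz":-37,"wx":0,"wy":0,"wz":42},{"grip":85,"tx":-278,"ty":-303,"tz":-37,"wx":0,"wy":0,"wz":42},{"grip":85,"tx":-278,"ty":-303,"tz":-37,"wx":0,"wy":0,"wz":42},{"grip":85,"tx":-278,"ty":-303,"tz":-37,"wx":0,"wy":0,"wz":42},{"grip":85,"tx":-278,"ty":-303,"tz":-37,"wx":0,"wy":0,"wz":42},{"grip":85,"tx":-278,"ty":-303,"tz":-37,"wx":0,"wy":0,"wz":42}]'
python3 - <<'E'
from h import *
state(); delta((490,-250,230),(np.pi,0,np.radians(76)))
E
```

```text
clock: 2.2
position: [349.2, 128.3, 230.1]
orientation: [3.14, -0.0, 2.035]
contact_force: [-0.8, 0.4, 0.5]
opening: 84.9
t2.20 p [349.171 128.332 230.148] rpy [ 3.14  -0.     2.035] F [-0.8    0.43   0.461] M [ 0.064  0.036 -0.005] open84.9 q [-0.873 -0.105  0.435  1.875  0.045  1.361  0.015]
shift [-401.3  -43.6   -0. ] turn [ 0.08 -0.05 40.62]
```

```bash
python3 -m handwheel '[{"grip":85,"tx":-45,"ty":-5,"tz":0,"wx":0,"wy":0,"wz":5},{"grip":85,"tx":-390,"ty":-44,"tz":0,"wx":0,"wy":0,"wz":40.6},{"grip":85,"tx":-390,"ty":-44,"tz":0,"wx":0,"wy":0,"wz":40.6},{"grip":85,"tx":-390,"ty":-44,"tz":0,"wx":0,"wy":0,"wz":40.6},{"grip":85,"tx":-390,"ty":-44,"tz":0,"wx":0,"wy":0,"wz":40.6},{"grip":85,"tx":-390,"ty":-44,"tz":0,"wx":0,"wy":0,"wz":40.6},{"grip":85,"tx":-390,"ty":-44,"tz":0,"wx":0,"wy":0,"wz":40.6},{"grip":85,"tx":-390,"ty":-44,"tz":0,"wx":0,"wy":0,"wz":40.6},{"grip":85,"tx":-390,"ty":-44,"tz":0,"wx":0,"wy":0,"wz":40.6},{"grip":85,"tx":-390,"ty":-44,"tz":0,"wx":0,"wy":0,"wz":40.6}]'
python3 - <<'E'
from h import *
state(); c=manip.get_calibration("wrist")
im=manip.get_image("wrist");cv2.imwrite("pics/w1.png",im)
for l in("dial","dial_grip"):
    for s in manip.silhouettes(l,"wrist"): print(l,s["score"],s["centre"],s["pixels"].sum(),ray(c,s["centre"],90))
print(c["cam_to_world"])
E
```

```text
clock: 3.2
position: [486.4, -235.7, 228.4]
orientation: [-3.139, 0.0, 1.333]
contact_force: [0.4, 1.1, -0.1]
opening: 84.9
t3.20 p [ 486.425 -235.704  228.399] rpy [-3.139  0.     1.333] F [ 0.432  1.125 -0.055] M [ 0.017 -0.034  0.039] open84.9 q [-0.225  0.357  0.885  1.493 -0.276  1.425  0.432]
dial 0.76 [341.8, 218.1] 2539 [ 502.578 -247.467   90.   ]
dial_grip 0.81 [341.1, 217.1] 2633 [ 502.217 -246.536   90.   ]
[[   0.972   -0.222   -0.074  505.434]
 [  -0.234   -0.924   -0.301 -158.797]
 [  -0.002    0.31    -0.951  408.931]
 [   0.       0.       0.       1.   ]]
```

View pics/w1.png

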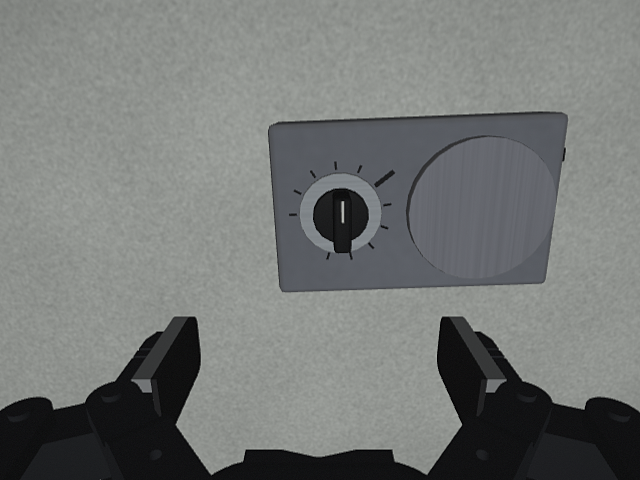

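```bash
python3 - <<'E'
from h import *
c=manip.get_calibration("wrist")
im=cv2.imread("pics/w1.png"); cv2.imwrite("pics/w1c.png",cv2.resize(im[140:300,260:420],None,fx=4,fy=4,interpolation=cv2.INTER_CUBIC))
for p,z in(((342.5,200),99),((342.5,222),99),((342.5,253),99),((341,212.5),57),((376,185),55),((394,172),55)): print(p,ray(c,p,z))
# plate centre
for p in((482,208),): print(ray(c,p,69))
P=[ray(c,p,55) for p in((270,124),(567,113),(547,283),(280,291))];print(np.array(P),np.mean(P,0))
E
```

```text
(342.5, 200) [ 507.107 -228.478   99.   ]
(342.5, 222) [ 503.423 -245.494   99.   ]
(342.5, 253) [ 498.016 -270.472   99.   ]
(341, 212.5) [ 503.747 -248.8     57.   ]
(376, 185) [ 538.249 -232.397   55.   ]
(394, 172) [ 555.281 -224.919   55.   ]
[ 620.09  -269.022   69.   ]
[[ 462.81  -162.605   55.   ]
 [ 701.253 -209.793   55.   ]
 [ 675.64  -359.067   55.   ]
 [ 432.168 -310.121   55.   ]] [ 567.968 -260.396   55.   ]
```

View pics/w1c.png

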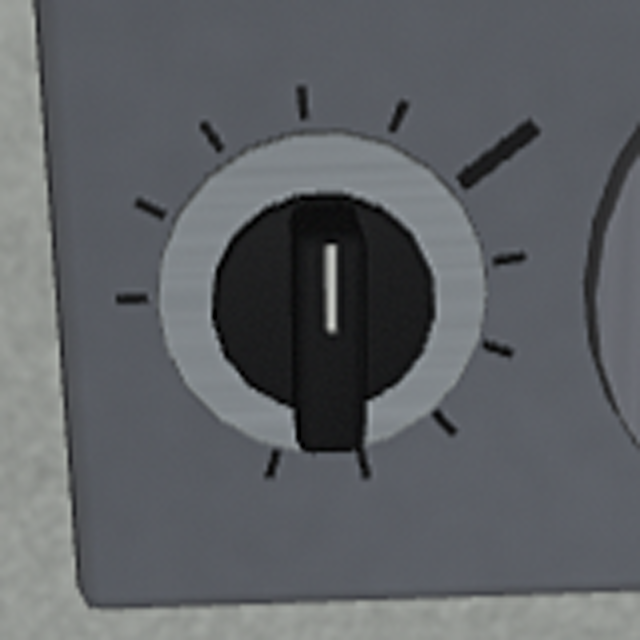

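```bash
python3 - <<'E'
from h import *
state();delta((502.8,-248.3,130),(np.pi,0,np.radians(77.8)))
E
```

```text
t3.35 p [ 486.951 -233.024  229.428] rpy [-3.141 -0.002  1.339] F [0.17  0.219 1.207] M [ 0.053 -0.027 -0.002] open85.0 q [-0.23   0.352  0.884  1.494 -0.275  1.425  0.433]
shift [-11.5  19.   99.4] turn [-0.01 -0.13 -1.1 ]
```

```bash
python3 -m handwheel '[{"grip":40,"tx":-6,"ty":10,"tz":40,"wx":0,"wy":0,"wz":-1.1},{"grip":40,"tx":-11.5,"ty":19,"tz":80,"wx":0,"wy":0,"wz":-1.1},{"grip":40,"tx":-11.5,"ty":19,"tz":99,"wx":0,"wy":0,"wz":-1.1},{"grip":40,"tx":-11.5,"ty":19,"tz":99,"wx":0,"wy":0,"wz":-1.1},{"grip":40,"tx":-11.5,"ty":19,"tz":99,"wx":0,"wy":0,"wz":-1.1}]'
python3 - <<'E'
from h import *
state();delta((502.8,-248.3,77),(np.pi,0,np.radians(77.8)))
cv2.imwrite("pics/w2.png",manip.get_image("wrist"))
E
```

```text
clock: 3.85
position: [502.7, -250.0, 131.5]
orientation: [3.14, -0.001, 1.356]
contact_force: [-0.3, -0.0, 0.1]
opening: 40.0
t3.85 p [ 502.744 -249.992  131.529] rpy [ 3.14  -0.001  1.356] F [-0.346 -0.018  0.107] M [-0.021 -0.025  0.012] open40.0 q [-0.159  0.468  0.838  1.601 -0.365  1.235  0.532]
shift [ 1.6 -0.4 54.5] turn [ 0.07 -0.06 -0.09]
```

View pics/w2.png

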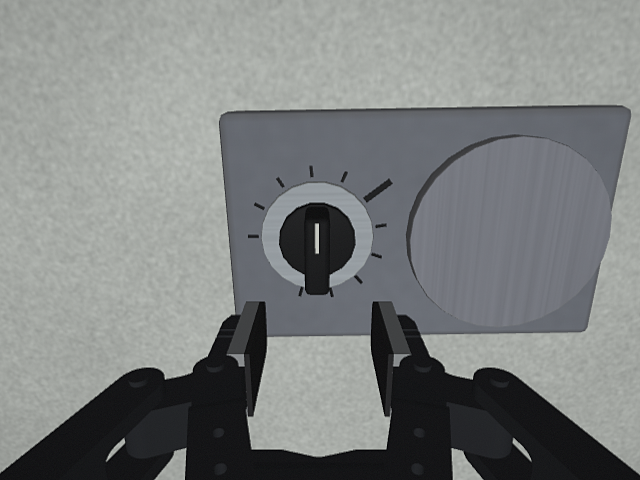

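The dial bar is at column 317, centred between the fingers (pads at 255/382), aligned. Descend and close.

```bash
python3 -m handwheel '[{"grip":40,"tx":0,"ty":0,"tz":25,"wx":0,"wy":0,"wz":0},{"grip":40,"tx":1,"ty":0,"tz":45,"wx":0,"wy":0,"wz":0},{"grip":40,"tx":1,"ty":0,"tz":55,"wx":0,"wy":0,"wz":0},{"grip":40,"tx":1,"ty":0,"tz":55,"wx":0,"wy":0,"wz":0},{"grip":8,"tx":1,"ty":0,"tz":55,"wx":0,"wy":0,"wz":0},{"grip":8,"tx":1,"ty":0,"tz":55,"wx":0,"wy":0,"wz":0},{"grip":8,"tx":1,"ty":0,"tz":55,"wx":0,"wy":0,"wz":0},{"grip":8,"tx":1,"ty":0,"tz":55,"wx":0,"wy":0,"wz":0},{"grip":8,"tx":1,"ty":0,"tz":55,"wx":0,"wy":0,"wz":0}]'
python3 - <<'E'
from h import *
state()
E
```

```text
clock: 4.8
position: [502.3, -250.9, 75.9]
orientation: [3.141, 0.0, 1.353]
contact_force: [-0.0, -0.5, -0.1]
opening: 7.9
t4.80 p [ 502.279 -250.88    75.91 ] rpy [3.141 0.    1.353] F [-0.041 -0.461 -0.147] M [-0.061 -0.01  -0.06 ] open7.9 q [-0.136  0.524  0.807  1.672 -0.413  1.124  0.569]
```

```bash
python3 - <<'E'
from h import *
for n in("wrist","side"):
    im=manip.get_image(n)
    if n=="side": im=cv2.resize(im[250:440,260:510],None,fx=3,fy=3)
    cv2.imwrite(f"pics/{n}3.png",im)
E
```

```text
(no output)
```

View pics/wrist3.png

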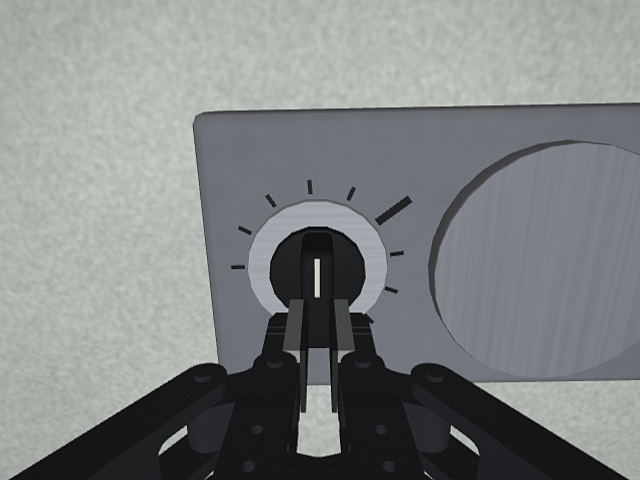

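View pics/side3.png

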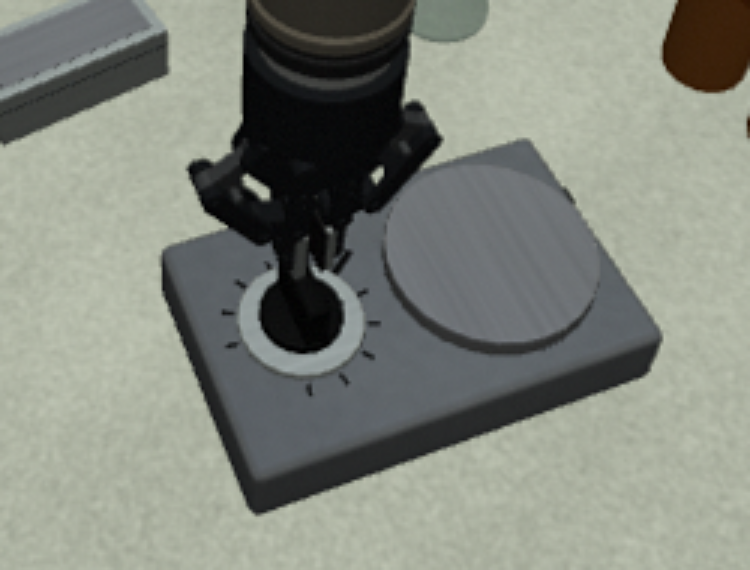

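```bash
python3 - <<'E'
from h import *
o=state();p=o["position"]
for n in("wrist","side"):
    c=manip.get_calibration(n); print(n)
    for q in(p,p+[0,0,13],p+[0,0,19],p+[0,0,40],(502.8,-248.4,99),(507.6,-226,99),(498,-271,99)): print(np.round(q),proj(c,q)[0])
print(manip.get_calibration("wrist")["cam_to_world"])
E
```

```text
t4.90 p [ 502.167 -250.783   75.705] rpy [ 3.141 -0.     1.353] F [-0.462  0.348  0.235] M [ 0.039 -0.045 -0.05 ] open7.9 q [-0.136  0.524  0.807  1.673 -0.413  1.124  0.569]
wrist
[ 502. -251.   76.] [318.131 279.62 ]
[ 502. -251.   89.] [318.131 291.504]
[ 502. -251.   95.] [318.131 297.545]
[ 502. -251.  116.] [318.132 322.12 ]
[ 503. -248.   99.] [318.387 296.764]
[ 508. -226.   99.] [318.088 244.678]
[ 498 -271   99] [318.761 345.136]
side
[ 502. -251.   76.] [360.758 350.846]
[ 502. -251.   89.] [361.168 346.434]
[ 502. -251.   95.] [361.36  344.363]
[ 502. -251.  116.] [362.05  336.936]
[ 503. -248.   99.] [360.988 341.626]
[ 508. -226.   99.] [355.728 330.528]
[ 498 -271   99] [366.546 353.293]
[[   0.977   -0.204   -0.066  519.172]
 [  -0.215   -0.928   -0.303 -173.453]
 [   0.001    0.31    -0.951  256.221]
 [   0.       0.       0.       1.   ]]
```

```bash
python3 - <<'E'
from h import *
a=cv2.resize(manip.get_image("side")[290:390,310:410],None,fx=5.5,fy=5.5,interpolation=cv2.INTER_CUBIC)
b=cv2.resize(cv2.imread("pics/wrist3.png")[180:400,250:390][0:140],None,fx=4,fy=4,interpolation=cv2.INTER_CUBIC)
f=lambda x:(255*(x/255.)**.5).astype(np.uint8)
cv2.imwrite("pics/z_a.png",f(a));cv2.imwrite("pics/z_b.png",f(cv2.resize(cv2.imread("pics/wrist3.png")[200:420,220:420],None,fx=2.7,fy=2.7,interpolation=cv2.INTER_CUBIC)))
s=manip.get_image("scene");cv2.imwrite("pics/z_c.png",f(cv2.resize(s[130:250,130:280],None,fx=5,fy=5,interpolation=cv2.INTER_CUBIC)))
E
```

```text
(no output)
```

View pics/z_a.png

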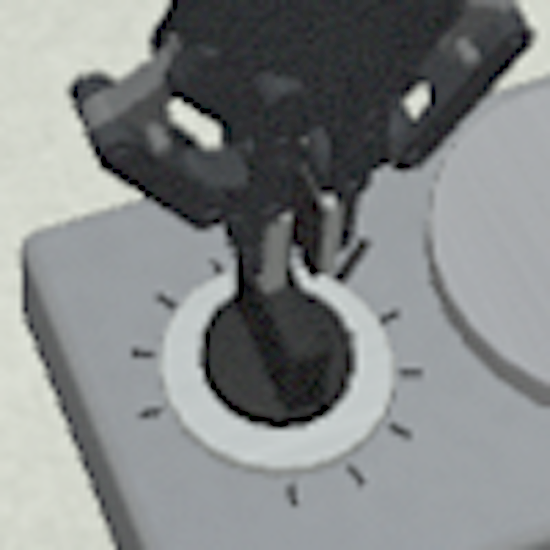

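View pics/z_b.png

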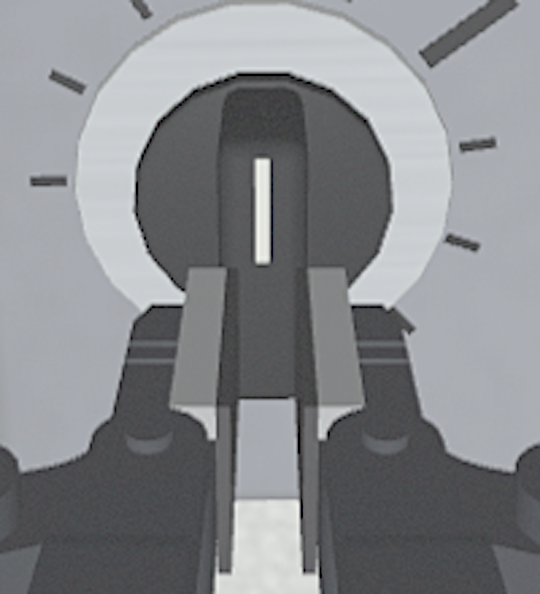

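View pics/z_c.png

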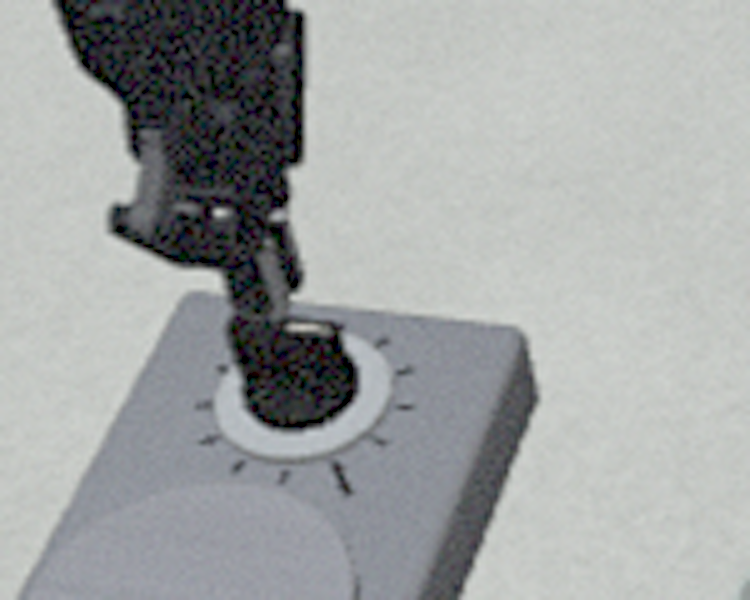

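```bash
python3 - <<'E'
from h import *
from scipy.optimize import least_squares
cs={n:manip.get_calibration(n) for n in("scene","side","wrist")}
obs={"side":(363.6,341),"scene":(183,193)}
f=lambda X:np.concatenate([proj(cs[n],X)[0]-obs[n] for n in obs])
r=least_squares(f,[502,-250,90]);print(r.x,r.fun, proj(cs["wrist"],r.x))
state()
E
```

```text
[ 504.7   -252.392  104.499] [-0.066 -0.033 -0.074  0.051] [[325.233 310.731]]
t5.00 p [ 502.061 -250.783   75.598] rpy [-3.142 -0.     1.353] F [-0.24   0.034  0.936] M [-0.029 -0.046  0.057] open8.1 q [-0.136  0.524  0.807  1.673 -0.413  1.124  0.569]
```

```bash
python3 -m handwheel '[{"grip":40,"tx":0,"ty":0,"tz":0,"wx":0,"wy":0,"wz":0},{"grip":40,"tx":0,"ty":0,"tz":0,"wx":0,"wy":0,"wz":0},{"grip":40,"tx":0,"ty":0,"tz":0,"wx":0,"wy":0,"wz":0},{"grip":40,"tx":0,"ty":0,"tz":5,"wx":0,"wy":0,"wz":0},{"grip":40,"tx":0,"ty":0,"tz":10,"wx":0,"wy":0,"wz":0},{"grip":40,"tx":0,"ty":0,"tz":10,"wx":0,"wy":0,"wz":0}]'
python3 - <<'E'
from h import *
f=lambda x:(255*(x/255.)**.5).astype(np.uint8)
a=cv2.resize(manip.get_image("side")[290:390,310:410],None,fx=4,fy=4,interpolation=cv2.INTER_CUBIC)
s=cv2.resize(manip.get_image("scene")[150:250,130:230],None,fx=4,fy=4,interpolation=cv2.INTER_CUBIC)
cv2.imwrite("pics/y.png",f(np.hstack([a,s])))
E
```

```text
clock: 5.6
position: [501.3, -250.2, 64.5]
orientation: [-3.14, -0.001, 1.353]
contact_force: [-0.1, 0.7, -0.5]
opening: 40.1
```

View pics/y.png

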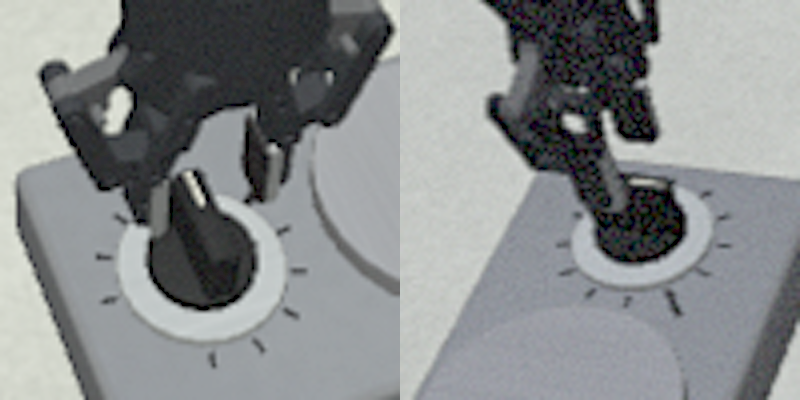

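```bash
python3 -m handwheel '[{"grip":40,"tx":1.5,"ty":0,"tz":9,"wx":0,"wy":0,"wz":0},{"grip":40,"tx":1.5,"ty":0,"tz":18,"wx":0,"wy":0,"wz":0},{"grip":40,"tx":1.5,"ty":0,"tz":18,"wx":0,"wy":0,"wz":0},{"grip":8,"tx":1.5,"ty":0,"tz":18,"wx":0,"wy":0,"wz":0},{"grip":8,"tx":1.5,"ty":0,"tz":18,"wx":0,"wy":0,"wz":0},{"grip":8,"tx":1.5,"ty":0,"tz":18,"wx":0,"wy":0,"wz":0},{"grip":8,"tx":1.5,"ty":0,"tz":18,"wx":0,"wy":0,"wz":0}]'
```

```text
clock: 6.4
position: [502.1, -249.3, 47.9]
orientation: [-3.141, -0.0, 1.353]
contact_force: [-2.2, -0.2, 2.0]
opening: 12.4
```

```bash
python3 -m handwheel '[{"grip":8,"tx":0,"ty":0,"tz":0,"wx":0,"wy":0,"wz":7},{"grip":8,"tx":0,"ty":0,"tz":0,"wx":0,"wy":0,"wz":14},{"grip":8,"tx":0,"ty":0,"tz":0,"wx":0,"wy":0,"wz":21},{"grip":8,"tx":0,"ty":0,"tz":0,"wx":0,"wy":0,"wz":28},{"grip":8,"tx":0,"ty":0,"tz":0,"wx":0,"wy":0,"wz":35},{"grip":8,"tx":0,"ty":0,"tz":0,"wx":0,"wy":0,"wz":42},{"grip":8,"tx":0,"ty":0,"tz":0,"wx":0,"wy":0,"wz":48},{"grip":8,"tx":0,"ty":0,"tz":0,"wx":0,"wy":0,"wz":52},{"grip":8,"tx":0,"ty":0,"tz":0,"wx":0,"wy":0,"wz":52},{"grip":8,"tx":0,"ty":0,"tz":0,"wx":0,"wy":0,"wz":52},{"grip":8,"tx":0,"ty":0,"tz":0,"wx":0,"wy":0,"wz":52},{"grip":8,"tx":0,"ty":0,"tz":0,"wx":0,"wy":0,"wz":52}]'
python3 - <<'E'
from h import *
im=manip.get_image("wrist");cv2.imwrite("pics/w4.png",im)
E
```

```text
clock: 7.6
position: [503.6, -250.6, 47.9]
orientation: [3.138, -0.001, 0.446]
contact_force: [3.5, -5.2, -4.6]
opening: 12.1
```

View pics/w4.png

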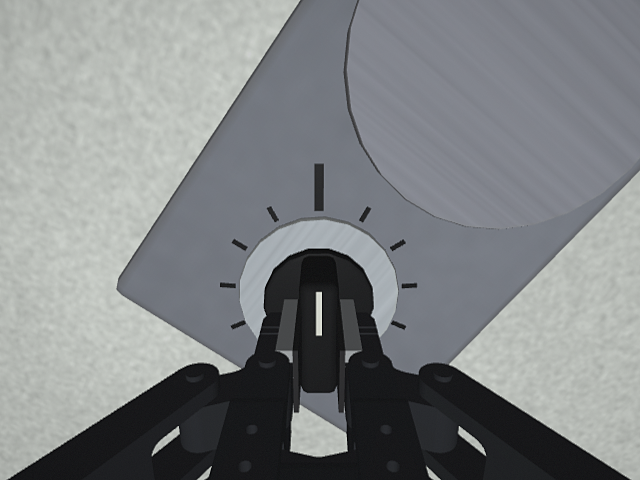

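The pointer line (319, 292–335) and the long tick (319, 164–210) share the same column, so the dial is at its mark. Release and lift.

```bash
python3 -m handwheel '[{"grip":40,"tx":0,"ty":0,"tz":0,"wx":0,"wy":0,"wz":0},{"grip":40,"tx":0,"ty":0,"tz":0,"wx":0,"wy":0,"wz":0},{"grip":40,"tx":0,"ty":0,"tz":0,"wx":0,"wy":0,"wz":0},{"grip":40,"tx":0,"ty":0,"tz":-20,"wx":0,"wy":0,"wz":0},{"grip":40,"tx":0,"ty":0,"tz":-60,"wx":0,"wy":0,"wz":0},{"grip":85,"tx":0,"ty":0,"tz":-110,"wx":0,"wy":0,"wz":0},{"grip":85,"tx":0,"ty":0,"tz":-160,"wx":0,"wy":0,"wz":0},{"grip":85,"tx":0,"ty":0,"tz":-200,"wx":0,"wy":0,"wz":0},{"grip":85,"tx":0,"ty":0,"tz":-200,"wx":0,"wy":0,"wz":0}]'
python3 - <<'E'
from h import *
im=manip.get_image("wrist");cv2.imwrite("pics/w5.png",im)
c=manip.get_calibration("wrist")
state(); delta((400,80,260),(np.pi,0,np.radians(90)))
# left tin (undetected) from hand corners in scene0: top-face corners
cc=manip.get_calibration("scene"); cd=manip.get_calibration("side")
print(np.array([ray(cc,p,46) for p in((311,186),(338,184),(340,236),(313,237))]))
print(np.array([ray(cd,p,46) for p in((248,265),(301,246),(316,262),(261,284))]))
E
```

```text
clock: 8.55
position: [504.4, -252.0, 253.9]
orientation: [3.133, -0.006, 0.446]
contact_force: [-0.1, -0.2, -0.5]
opening: 85.3
t8.60 p [ 503.316 -250.606  250.703] rpy [ 3.137 -0.004  0.446] F [0.815 0.163 0.057] M [ 0.051  0.023 -0.022] open85.0 q [-0.306  0.477  1.135  1.4   -0.432  1.526 -0.324]
shift [  49.4 -342.8  -10.5] turn [  0.33  -0.06 -64.45]
[[435.217  -1.762  46.   ]
 [431.726  56.758  46.   ]
 [579.126  53.167  46.   ]
 [579.383   0.141  46.   ]]
[[431.351  52.395  46.   ]
 [551.663  44.281  46.   ]
 [555.266 -13.049  46.   ]
 [432.05   -7.99   46.   ]]
```

View pics/w5.png

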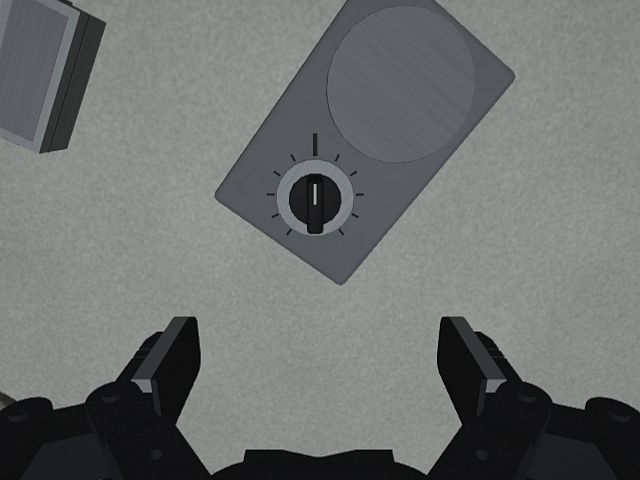

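```bash
python3 - <<'E'
from h import *
delta((490,22,230),(np.pi,0,np.radians(-2)))
E
```

```text
shift [ 105.5 -251.8   20.1] turn [ 0.18 -0.27 27.55]
```

```bash
python3 -m handwheel '[{"grip":85,"tx":18,"ty":-42,"tz":4,"wx":0,"wy":0,"wz":5},{"grip":85,"tx":105,"ty":-252,"tz":20,"wx":0,"wy":0,"wz":27.5},{"grip":85,"tx":105,"ty":-252,"tz":20,"wx":0,"wy":0,"wz":27.5},{"grip":85,"tx":105,"ty":-252,"tz":20,"wx":0,"wy":0,"wz":27.5},{"grip":85,"tx":105,"ty":-252,"tz":20,"wx":0,"wy":0,"wz":27.5},{"grip":85,"tx":105,"ty":-252,"tz":20,"wx":0,"wy":0,"wz":27.5},{"grip":85,"tx":105,"ty":-252,"tz":20,"wx":0,"wy":0,"wz":27.5},{"grip":85,"tx":105,"ty":-252,"tz":20,"wx":0,"wy":0,"wz":27.5},{"grip":85,"tx":105,"ty":-252,"tz":20,"wx":0,"wy":0,"wz":27.5}]'
python3 - <<'E'
from h import *
state()
c=manip.get_calibration("wrist");im=manip.get_image("wrist");cv2.imwrite("pics/w6.png",im)
for s in manip.silhouettes("tin_1_center","wrist"):
    p=ray(c,s["centre"],35);print(s["score"],s["centre"],s["pixels"].sum(),fitbox([(c,s["pixels"])],p[0],p[1],130,60,0,46))
E
```

```text
clock: 9.5
position: [487.7, 21.9, 227.0]
orientation: [3.141, 0.001, -0.036]
contact_force: [-0.7, -0.5, -0.2]
opening: 84.7
t9.50 p [487.69   21.897 226.999] rpy [ 3.141  0.001 -0.036] F [-0.679 -0.474 -0.237] M [-0.    -0.004 -0.023] open84.7 q [-1.049  0.327  1.258  1.638 -0.313  1.409 -1.362]
0.7 [157.0, 87.6] 14639 (array([579.89 , 154.716,   0.312]), np.float64(0.013611430893207821))
```

View pics/w6.png

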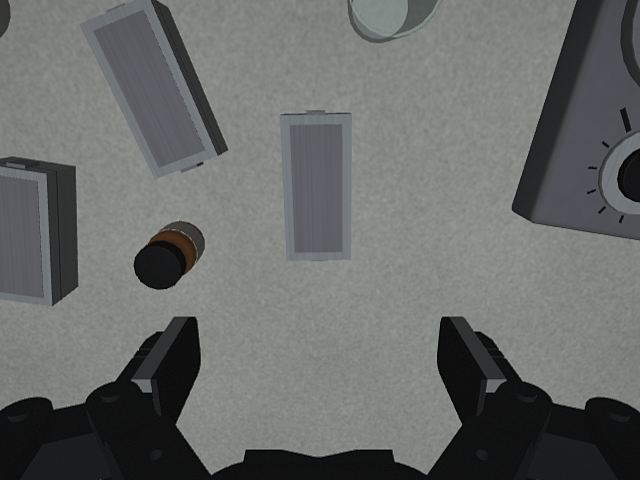

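```bash
python3 - <<'E'
from h import *
c=manip.get_calibration("wrist")
P=np.array([ray(c,p,46) for p in((280,113),(351,113),(351,260),(287,260))]);print(P,P.mean(0),np.linalg.norm(P[0]-P[3]),np.linalg.norm(P[0]-P[1]),np.linalg.norm(P[2]-P[3]))
d=P[0]+P[1]-P[2]-P[3];print(np.degrees(np.arctan2(d[1],d[0])))
# project tip point at tin centre
B=P.mean(0)
# side view fit of A from brightness not needed
delta((B[0],B[1],120),(np.pi,0,np.arctan2(d[1],d[0])))
E
```

```text
[[560.831  49.893  46.   ]
 [558.648  -9.166  46.   ]
 [427.722  -7.514  46.   ]
 [429.931  51.963  46.   ]] [494.283  21.294  46.   ] 130.9162461649092 59.098701008337365 59.51806430643514
-0.8145407160645456
shift [  6.2  -0.3 107.5] turn [ 0.02  0.02 -1.36]
```

```bash
python3 -m handwheel '[{"grip":85,"tx":6,"ty":0,"tz":40,"wx":0,"wy":0,"wz":-1.3},{"grip":85,"tx":6,"ty":0,"tz":90,"wx":0,"wy":0,"wz":-1.3},{"grip":85,"tx":6,"ty":0,"tz":140,"wx":0,"wy":0,"wz":-1.3},{"grip":85,"tx":6,"ty":0,"tz":190,"wx":0,"wy":0,"wz":-1.3},{"grip":85,"tx":6,"ty":0,"tz":215,"wx":0,"wy":0,"wz":-1.3},{"grip":85,"tx":6,"ty":0,"tz":215,"wx":0,"wy":0,"wz":-1.3},{"grip":85,"tx":6,"ty":0,"tz":215,"wx":0,"wy":0,"wz":-1.3}]'
python3 - <<'E'
from h import *
state();delta((494.3,21.3,-20),(np.pi,0,np.radians(-.8)))
a=cv2.resize(manip.get_image("side")[190:340,200:350],None,fx=3,fy=3,interpolation=cv2.INTER_CUBIC)
w=cv2.resize(manip.get_image("wrist"),(600,450))
cv2.imwrite("pics/a1.png",np.hstack([a])); cv2.imwrite("pics/a1w.png",w)
E
```

```text
clock: 10.3
position: [495.1, 21.5, 13.3]
orientation: [3.141, -0.001, -0.014]
contact_force: [1.0, -0.5, 0.4]
opening: 85.1
t10.30 p [495.138  21.527  13.33 ] rpy [ 3.141 -0.001 -0.014] F [ 0.995 -0.515  0.382] M [-0.02   0.047 -0.024] open85.1 q [-0.832  0.573  1.023  1.921 -0.588  0.983 -1.12 ]
shift [-0.9  0.2 33.3] turn [ 0.05 -0.05  0.  ]
```

View pics/a1.png

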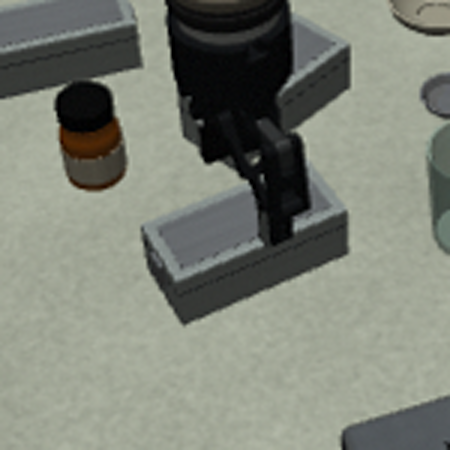

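View pics/a1w.png

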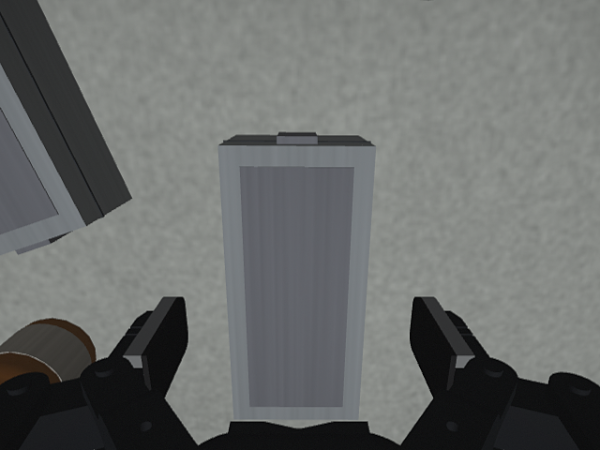

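```bash
python3 - <<'E'
from h import *
c=manip.get_calibration("side")
for x,y in((495,-26),(495,-33),(484,-33)):
    print([(z,proj(c,(x,y,z))[0].round(1).tolist()) for z in(20,40,50,60)])
w=manip.get_calibration("wrist")
for x in(484,495,506): print([(z,proj(w,(x,21+43,z))[0].round(1).tolist()) for z in(13,40,50,60)])
E
```

```text
[(20, [294.0, 285.9]), (40, [293.5, 279.4]), (50, [293.3, 276.1]), (60, [293.0, 272.7])]
[(20, [295.6, 288.1]), (40, [295.2, 281.6]), (50, [294.9, 278.3]), (60, [294.7, 275.0])]
[(20, [290.8, 290.3]), (40, [290.3, 283.8]), (50, [290.1, 280.5]), (60, [289.8, 277.1])]
[(13, [231.3, 304.1]), (40, [218.7, 333.1]), (50, [213.0, 346.2]), (60, [206.6, 360.8])]
[(13, [229.6, 283.2]), (40, [216.4, 309.8]), (50, [210.5, 321.7]), (60, [203.8, 335.1])]
[(13, [227.8, 261.7]), (40, [214.1, 285.4]), (50, [207.9, 296.2]), (60, [200.9, 308.3])]
```

```bash
python3 -m handwheel '[{"grip":85,"tx":0,"ty":0,"tz":20,"wx":0,"wy":0,"wz":0},{"grip":85,"tx":0,"ty":0,"tz":35,"wx":0,"wy":0,"wz":0},{"grip":85,"tx":0,"ty":0,"tz":42,"wx":0,"wy":0,"wz":0},{"grip":85,"tx":0,"ty":0,"tz":46,"wx":0,"wy":0,"wz":0},{"grip":85,"tx":0,"ty":0,"tz":46,"wx":0,"wy":0,"wz":0}]'
python3 - <<'E'
from h import *
state()
a=cv2.resize(manip.get_image("side")[190:340,200:350],None,fx=3,fy=3,interpolation=cv2.INTER_CUBIC)
cv2.imwrite("pics/a2.png",a)
E
```

```text
clock: 10.9
position: [494.5, 23.1, -33.4]
orientation: [3.142, 0.0, -0.011]
contact_force: [-0.4, 0.5, 0.6]
opening: 84.8
t10.90 p [494.469  23.116 -33.438] rpy [ 3.142  0.    -0.011] F [-0.362  0.538  0.569] M [ 0.019 -0.029 -0.032] open84.8 q [-0.779  0.638  0.949  1.956 -0.668  0.898 -1.062]
```

View pics/a2.png

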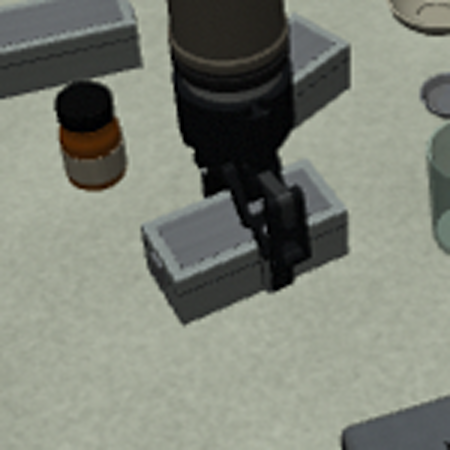

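```bash
python3 -m handwheel '[{"grip":50,"tx":0,"ty":0,"tz":0,"wx":0,"wy":0,"wz":0},{"grip":50,"tx":0,"ty":0,"tz":0,"wx":0,"wy":0,"wz":0},{"grip":50,"tx":0,"ty":0,"tz":0,"wx":0,"wy":0,"wz":0},{"grip":50,"tx":0,"ty":0,"tz":0,"wx":0,"wy":0,"wz":0},{"grip":50,"tx":0,"ty":0,"tz":-20,"wx":0,"wy":0,"wz":0},{"grip":50,"tx":0,"ty":0,"tz":-40,"wx":0,"wy":0,"wz":0},{"grip":50,"tx":0,"ty":0,"tz":-60,"wx":0,"wy":0,"wz":0},{"grip":50,"tx":0,"ty":0,"tz":-60,"wx":0,"wy":0,"wz":0},{"grip":50,"tx":0,"ty":0,"tz":-60,"wx":0,"wy":0,"wz":0}]'
cat >> h.py <<'E'
def avg(n=10):
    L=[]
    for i in range(n):
        o=manip.get_obs(); L.append(np.r_[o["contact_force"],o["torque"],o["tau"]]); manip.get_image("wrist")
    L=np.array(L);R=Rn.from_euler("xyz",o["orientation"])
    print("t%.2f"%o["clock"],"F",L[:,:3].mean(0),"M",L[:,3:6].mean(0),"Mtool",R.inv().apply(L[:,3:6].mean(0)),"sd",L[:,3:6].std(0)/np.sqrt(n),"\ntau",L[:,6:].mean(0),"sd",L[:,6:].std(0)/np.sqrt(n),"q3 %.2f"%o["q"][2],"p",o["position"],o["orientation"],"open %.1f"%o["opening"])
E
python3 -c "
from h import *
avg()"
```

```text
clock: 11.85
position: [493.8, 23.6, 25.9]
orientation: [-3.141, 0.001, -0.011]
contact_force: [-0.7, 0.4, -2.1]
opening: 59.4
t12.30 F [-0.433  0.05  -2.334] M [-0.007  0.015  0.008] Mtool [-0.007 -0.015 -0.008] sd [0.009 0.005 0.011] 
tau [  0.001 -31.979  10.743 -17.772   0.015  -0.005   0.001] sd [0.012 0.085 0.051 0.067 0.002 0.01  0.001] q3 1.04 p [494.268  23.056  26.284] [ 3.141  0.001 -0.012] open 59.0
```

```bash
python3 -m handwheel '[{"grip":50,"tx":0,"ty":0,"tz":0,"wx":0,"wy":8,"wz":0},{"grip":50,"tx":0,"ty":0,"tz":0,"wx":0,"wy":16,"wz":0},{"grip":50,"tx":0,"ty":0,"tz":0,"wx":0,"wy":22,"wz":0},{"grip":50,"tx":0,"ty":0,"tz":0,"wx":0,"wy":22,"wz":0},{"grip":50,"tx":0,"ty":0,"tz":0,"wx":0,"wy":22,"wz":0},{"grip":50,"tx":0,"ty":0,"tz":0,"wx":0,"wy":22,"wz":0},{"grip":50,"tx":0,"ty":0,"tz":0,"wx":0,"wy":22,"wz":0},{"grip":50,"tx":0,"ty":0,"tz":0,"wx":0,"wy":14,"wz":0},{"grip":50,"tx":0,"ty":0,"tz":0,"wx":0,"wy":6,"wz":0},{"grip":50,"tx":0,"ty":0,"tz":0,"wx":0,"wy":0,"wz":0},{"grip":50,"tx":0,"ty":0,"tz":0,"wx":0,"wy":0,"wz":0},{"grip":50,"tx":0,"ty":0,"tz":0,"wx":0,"wy":0,"wz":0}]'
python3 -c "
from h import *
avg()"
python3 -m handwheel '[{"grip":50,"tx":0,"ty":0,"tz":0,"wx":0,"wy":-8,"wz":0},{"grip":50,"tx":0,"ty":0,"tz":0,"wx":0,"wy":-16,"wz":0},{"grip":50,"tx":0,"ty":0,"tz":0,"wx":0,"wy":-22,"wz":0},{"grip":50,"tx":0,"ty":0,"tz":0,"wx":0,"wy":-22,"wz":0},{"grip":50,"tx":0,"ty":0,"tz":0,"wx":0,"wy":-22,"wz":0},{"grip":50,"tx":0,"ty":0,"tz":0,"wx":0,"wy":-22,"wz":0},{"grip":50,"tx":0,"ty":0,"tz":0,"wx":0,"wy":-22,"wz":0},{"grip":50,"tx":0,"ty":0,"tz":0,"wx":0,"wy":-14,"wz":0},{"grip":50,"tx":0,"ty":0,"tz":0,"wx":0,"wy":-6,"wz":0},{"grip":50,"tx":0,"ty":0,"tz":0,"wx":0,"wy":0,"wz":0},{"grip":50,"tx":0,"ty":0,"tz":0,"wx":0,"wy":0,"wz":0},{"grip":50,"tx":0,"ty":0,"tz":0,"wx":0,"wy":0,"wz":0}]'
python3 -c "
from h import *
avg()"
```

```text
clock: 13.55
position: [496.3, 21.8, 26.3]
orientation: [3.138, -0.001, -0.011]
contact_force: [0.0, -0.1, -2.9]
opening: 59.1
t14.00 F [-0.2    0.068 -2.269] M [0.003 0.008 0.026] Mtool [ 0.003 -0.008 -0.026] sd [0.008 0.011 0.011] 
tau [  0.126 -31.324  10.797 -17.946  -0.011  -0.04   -0.   ] sd [0.023 0.07  0.011 0.132 0.012 0.015 0.   ] q3 1.06 p [494.127  23.653  26.846] [-3.14  -0.    -0.011] open 59.4
clock: 15.25
position: [493.3, 24.5, 27.3]
orientation: [-3.138, 0.001, -0.011]
contact_force: [0.6, 0.1, -2.1]
opening: 59.0
t15.70 F [ 0.065  0.055 -2.316] M [-0.004 -0.036  0.004] Mtool [-0.003  0.036 -0.004] sd [0.014 0.013 0.008] 
tau [ -0.108 -32.04   10.882 -17.268   0.043   0.062  -0.   ] sd [0.02  0.041 0.01  0.173 0.016 0.023 0.   ] q3 1.05 p [494.947  22.785  26.501] [ 3.141  0.    -0.012] open 59.6
```

```bash
python3 -c "
from h import *
avg(8)"
python3 -m handwheel '[{"grip":50,"tx":0,"ty":0,"tz":0,"wx":0,"wy":8,"wz":0},{"grip":50,"tx":0,"ty":0,"tz":0,"wx":0,"wy":16,"wz":0},{"grip":50,"tx":0,"ty":0,"tz":0,"wx":0,"wy":24,"wz":0},{"grip":50,"tx":0,"ty":0,"tz":0,"wx":0,"wy":24,"wz":0},{"grip":50,"tx":0,"ty":0,"tz":0,"wx":0,"wy":24,"wz":0},{"grip":50,"tx":0,"ty":0,"tz":0,"wx":0,"wy":24,"wz":0},{"grip":50,"tx":0,"ty":0,"tz":0,"wx":0,"wy":24,"wz":0},{"grip":50,"tx":0,"ty":0,"tz":0,"wx":0,"wy":16,"wz":0},{"grip":50,"tx":0,"ty":0,"tz":0,"wx":0,"wy":8,"wz":0},{"grip":50,"tx":0,"ty":0,"tz":0,"wx":0,"wy":0,"wz":0},{"grip":50,"tx":0,"ty":0,"tz":0,"wx":0,"wy":0,"wz":0},{"grip":50,"tx":0,"ty":0,"tz":0,"wx":0,"wy":0,"wz":0}]'
python3 -c "
from h import *
avg(16)"
```

```text
t16.10 F [-0.046 -0.023 -2.212] M [-0.012 -0.025  0.011] Mtool [-0.012  0.025 -0.011] sd [0.013 0.013 0.007] 
tau [  0.021 -31.717  10.839 -17.658   0.014   0.003  -0.   ] sd [0.002 0.008 0.002 0.007 0.    0.001 0.   ] q3 1.05 p [494.457  23.151  26.601] [-3.142  0.    -0.011] open 59.3
clock: 17.35
position: [497.3, 21.6, 26.4]
orientation: [3.137, -0.002, -0.011]
contact_force: [-0.0, 0.8, -2.4]
opening: 59.3
t18.10 F [ 0.078  0.173 -2.205] M [-0.003  0.009 -0.006] Mtool [-0.003 -0.009  0.006] sd [0.008 0.006 0.01 ] 
tau [  0.082 -31.403  11.025 -17.786  -0.006  -0.019  -0.001] sd [0.026 0.08  0.012 0.104 0.008 0.011 0.001] q3 1.07 p [494.491  23.197  26.647] [-3.141 -0.    -0.011] open 59.6
```

```bash
python3 -c "
from h import *
avg(8)"
python3 -m handwheel '[{"grip":50,"tx":0,"ty":0,"tz":0,"wx":0,"wy":-8,"wz":0},{"grip":50,"tx":0,"ty":0,"tz":0,"wx":0,"wy":-16,"wz":0},{"grip":50,"tx":0,"ty":0,"tz":0,"wx":0,"wy":-24,"wz":0},{"grip":50,"tx":0,"ty":0,"tz":0,"wx":0,"wy":-24,"wz":0},{"grip":50,"tx":0,"ty":0,"tz":0,"wx":0,"wy":-24,"wz":0},{"grip":50,"tx":0,"ty":0,"tz":0,"wx":0,"wy":-24,"wz":0}]'
python3 -c "
from h import *
cv2.imwrite('pics/t1.png',cv2.resize(manip.get_image('side')[150:340,180:380],None,fx=3,fy=3))"
```

```text
t18.50 F [ 0.245 -0.134 -2.43 ] M [0.009 0.003 0.006] Mtool [ 0.009 -0.003 -0.006] sd [0.007 0.008 0.007] 
tau [ -0.012 -31.719  11.08  -17.551   0.013   0.006   0.   ] sd [0.003 0.005 0.    0.001 0.    0.    0.   ] q3 1.07 p [494.49   23.099  26.576] [ 3.141  0.    -0.011] open 59.6
clock: 19.15
position: [494.1, 22.8, 27.2]
orientation: [-3.141, 0.418, -0.012]
contact_force: [-0.4, 0.4, -2.0]
opening: 59.2
```

View pics/t1.png

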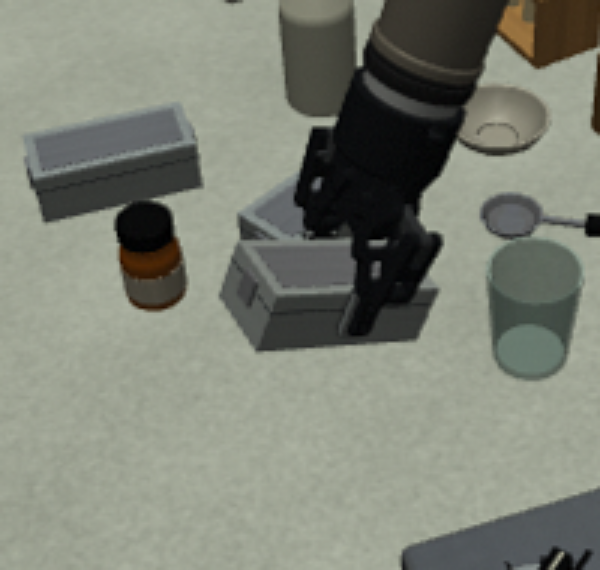

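```bash
python3 -m handwheel '[{"grip":50,"tx":0,"ty":0,"tz":0,"wx":0,"wy":8,"wz":0},{"grip":50,"tx":0,"ty":0,"tz":0,"wx":0,"wy":16,"wz":0},{"grip":50,"tx":0,"ty":0,"tz":0,"wx":0,"wy":24,"wz":0},{"grip":50,"tx":0,"ty":0,"tz":0,"wx":0,"wy":24,"wz":0},{"grip":50,"tx":0,"ty":0,"tz":0,"wx":0,"wy":24,"wz":0},{"grip":50,"tx":0,"ty":0,"tz":0,"wx":0,"wy":24,"wz":0},{"grip":50,"tx":0,"ty":0,"tz":0,"wx":0,"wy":24,"wz":0},{"grip":50,"tx":0,"ty":0,"tz":0,"wx":0,"wy":24,"wz":0},{"grip":50,"tx":0,"ty":0,"tz":0,"wx":0,"wy":24,"wz":0}]'
python3 -c "
from h import *
avg(16)"
```

```text
clock: 20.1
position: [495.4, 22.7, 26.7]
orientation: [3.141, -0.0, -0.011]
contact_force: [-0.4, -0.2, -2.5]
opening: 59.3
t20.85 F [-0.097  0.102 -2.256] M [0.004 0.007 0.   ] Mtool [ 0.004 -0.007 -0.   ] sd [0.007 0.007 0.007] 
tau [  0.011 -31.717  11.04  -17.598   0.013   0.003  -0.   ] sd [0.004 0.016 0.003 0.009 0.    0.001 0.   ] q3 1.07 p [494.476  23.199  26.609] [-3.142 -0.    -0.011] open 59.1
```

```bash
python3 -m handwheel '[{"grip":50,"tx":0,"ty":0,"tz":30,"wx":0,"wy":0,"wz":0},{"grip":50,"tx":0,"ty":0,"tz":52,"wx":0,"wy":0,"wz":0},{"grip":50,"tx":0,"ty":0,"tz":60,"wx":0,"wy":0,"wz":0},{"grip":50,"tx":0,"ty":0,"tz":60,"wx":0,"wy":0,"wz":0},{"grip":85,"tx":0,"ty":0,"tz":60,"wx":0,"wy":0,"wz":0},{"grip":85,"tx":0,"ty":0,"tz":60,"wx":0,"wy":0,"wz":0},{"grip":85,"tx":0,"ty":0,"tz":60,"wx":0,"wy":0,"wz":0},{"grip":85,"tx":0,"ty":0,"tz":20,"wx":0,"wy":0,"wz":0},{"grip":85,"tx":0,"ty":0,"tz":-30,"wx":0,"wy":0,"wz":0},{"grip":85,"tx":0,"ty":0,"tz":-80,"wx":0,"wy":0,"wz":0},{"grip":85,"tx":0,"ty":0,"tz":-130,"wx":0,"wy":0,"wz":0},{"grip":85,"tx":0,"ty":0,"tz":-130,"wx":0,"wy":0,"wz":0}]'
python3 -c "
from h import *
state()
cv2.imwrite('pics/s5.png',manip.get_image('side'))
for y in (18,198): delta((580.4,156.5,150),(np.pi,0,np.radians(y)))
delta((460,301.5,150),(np.pi,0,np.radians(-11)))
"
```

```text
clock: 22.1
position: [499.9, 21.8, 163.4]
orientation: [-3.14, -0.014, -0.012]
contact_force: [0.6, -0.6, -0.3]
opening: 85.0
t22.10 p [499.935  21.757 163.358] rpy [-3.14  -0.014 -0.012] F [ 0.599 -0.576 -0.339] M [-0.011 -0.049 -0.02 ] open85.0 q [-0.994  0.404  1.221  1.735 -0.401  1.27  -1.265]
shift [  81.4 -134.7   11. ] turn [ -0.01  -0.46 -18.63]
shift [  81.4 -134.7   11. ] turn [ -0.65   0.02 161.36]
shift [ -40.6 -278.3   10.2] turn [-0.12 -0.44 10.37]
```

View pics/s5.png

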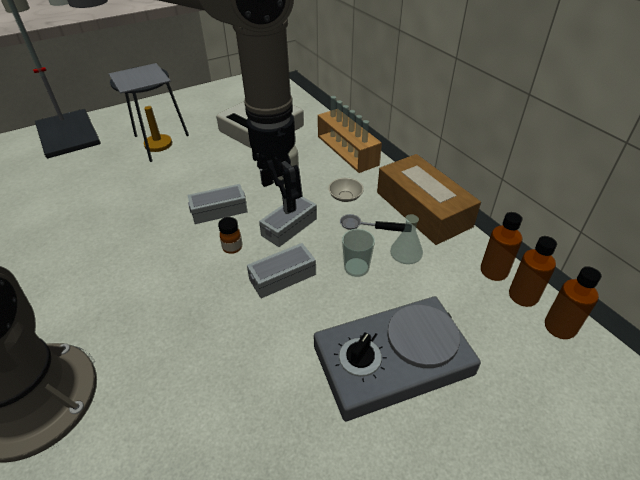

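```bash
python3 -m handwheel '[{"grip":85,"tx":20,"ty":-35,"tz":3,"wx":0,"wy":-0.4,"wz":-6},{"grip":85,"tx":81,"ty":-135,"tz":11,"wx":0,"wy":-0.4,"wz":-18.6},{"grip":85,"tx":81,"ty":-135,"tz":11,"wx":0,"wy":-0.4,"wz":-18.6},{"grip":85,"tx":81,"ty":-135,"tz":11,"wx":0,"wy":-0.4,"wz":-18.6},{"grip":85,"tx":81,"ty":-135,"tz":11,"wx":0,"wy":-0.4,"wz":-18.6},{"grip":85,"tx":81,"ty":-135,"tz":11,"wx":0,"wy":-0.4,"wz":-18.6}]'
python3 - <<'E'
from h import *
state()
c=manip.get_calibration("wrist");im=manip.get_image("wrist");cv2.imwrite("pics/w8.png",im)
for s in manip.silhouettes("tin_1_center","wrist"):
    p=ray(c,s["centre"],35);print(s["score"],s["centre"],s["pixels"].sum(),fitbox([(c,s["pixels"])],p[0],p[1],130,60,0,46))
delta((580.4,156.5,-34),(np.pi,0,np.radians(18)))
E
```

```text
clock: 22.75
position: [575.9, 155.9, 144.1]
orientation: [3.142, 0.01, 0.312]
contact_force: [-0.1, -1.1, 0.2]
opening: 85.4
t22.75 p [575.864 155.868 144.149] rpy [3.142 0.01  0.312] F [-0.143 -1.059  0.19 ] M [-0.047  0.016  0.062] open85.4 q [-0.921  0.605  1.002  1.469 -0.509  1.358 -1.146]
0.86 [319.9, 209.3] 16264 (array([580.562, 155.346,   0.305]), np.float64(0.01897084671798288))
shift [  6.   -0.4 179.3] turn [-0.03  0.48 -0.27]
```

View pics/w8.png

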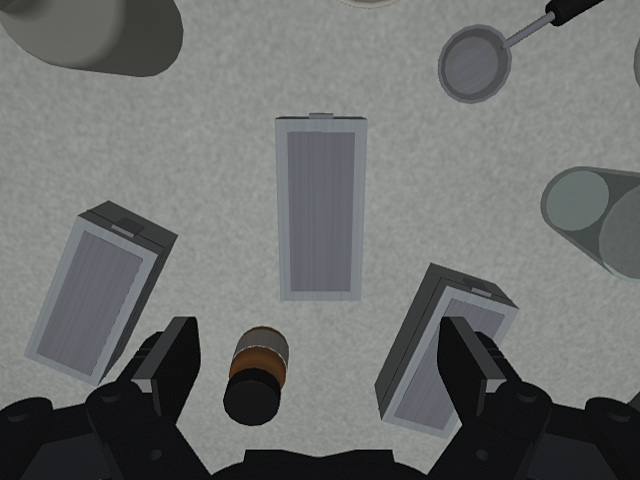

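```bash
python3 -c "
from h import *
state();delta((580.4,155.6,-34),(np.pi,0,.308))"
python3 -m handwheel '[{"grip":85,"tx":0,"ty":0,"tz":50,"wx":0,"wy":0,"wz":0},{"grip":85,"tx":0,"ty":0,"tz":100,"wx":0,"wy":0,"wz":0},{"grip":85,"tx":0,"ty":0,"tz":140,"wx":0,"wy":0,"wz":0},{"grip":85,"tx":0,"ty":0,"tz":165,"wx":0,"wy":0,"wz":0},{"grip":85,"tx":0,"ty":0,"tz":180,"wx":0,"wy":0,"wz":0},{"grip":85,"tx":0,"ty":0,"tz":183,"wx":0,"wy":0,"wz":0},{"grip":85,"tx":0,"ty":0,"tz":183,"wx":0,"wy":0,"wz":0}]'
python3 -c "
from h import *
state();delta((580.4,155.6,-34),(np.pi,0,.308))"
```

```text
t22.85 p [576.205 154.672 145.326] rpy [-3.141  0.008  0.309] F [-0.411 -0.502 -0.792] M [-0.041 -0.009 -0.03 ] open84.8 q [-0.92   0.602  1.005  1.469 -0.509  1.358 -1.146]
shift [  5.8   0.5 179.3] turn [-0.03  0.48  0.09]
clock: 23.55
position: [576.4, 156.3, -36.4]
orientation: [-3.141, 0.006, 0.312]
contact_force: [-0.7, -0.2, -0.0]
opening: 84.9
t23.55 p [576.433 156.306 -36.442] rpy [-3.141  0.006  0.312] F [-0.741 -0.198 -0.04 ] M [-0.002 -0.014 -0.012] open84.9 q [-0.853  0.787  0.865  1.66  -0.68   1.029 -1.021]
shift [ 3.5  1.9 -2.5] turn [-0.04  0.32  0.23]
```

```bash
python3 -m handwheel '[{"grip":85,"tx":4,"ty":0,"tz":0,"wx":0,"wy":0.3,"wz":0},{"grip":50,"tx":4,"ty":0,"tz":0,"wx":0,"wy":0.3,"wz":0},{"grip":50,"tx":4,"ty":0,"tz":0,"wx":0,"wy":0.3,"wz":0},{"grip":50,"tx":4,"ty":0,"tz":0,"wx":0,"wy":0.3,"wz":0},{"grip":50,"tx":4,"ty":0,"tz":0,"wx":0,"wy":0.3,"wz":0},{"grip":50,"tx":4,"ty":0,"tz":-20,"wx":0,"wy":0.3,"wz":0},{"grip":50,"tx":4,"ty":0,"tz":-40,"wx":0,"wy":0.3,"wz":0},{"grip":50,"tx":4,"ty":0,"tz":-60,"wx":0,"wy":0.3,"wz":0},{"grip":50,"tx":4,"ty":0,"tz":-60,"wx":0,"wy":0.3,"wz":0}]'
python3 -m handwheel '[{"grip":50,"tx":0,"ty":0,"tz":0,"wx":0,"wy":8,"wz":0},{"grip":50,"tx":0,"ty":0,"tz":0,"wx":0,"wy":16,"wz":0},{"grip":50,"tx":0,"ty":0,"tz":0,"wx":0,"wy":24,"wz":0},{"grip":50,"tx":0,"ty":0,"tz":0,"wx":0,"wy":24,"wz":0},{"grip":50,"tx":0,"ty":0,"tz":0,"wx":0,"wy":24,"wz":0},{"grip":50,"tx":0,"ty":0,"tz":0,"wx":0,"wy":24,"wz":0},{"grip":50,"tx":0,"ty":0,"tz":0,"wx":0,"wy":24,"wz":0},{"grip":50,"tx":0,"ty":0,"tz":0,"wx":0,"wy":16,"wz":0},{"grip":50,"tx":0,"ty":0,"tz":0,"wx":0,"wy":8,"wz":0},{"grip":50,"tx":0,"ty":0,"tz":0,"wx":0,"wy":0,"wz":0},{"grip":50,"tx":0,"ty":0,"tz":0,"wx":0,"wy":0,"wz":0},{"grip":50,"tx":0,"ty":0,"tz":0,"wx":0,"wy":0,"wz":0}]'
python3 -c "
from h import *
[manip.get_image('wrist') for i in range(6)]
avg(12)"
python3 -m handwheel '[{"grip":50,"tx":0,"ty":0,"tz":0,"wx":0,"wy":-8,"wz":0},{"grip":50,"tx":0,"ty":0,"tz":0,"wx":0,"wy":-16,"wz":0},{"grip":50,"tx":0,"ty":0,"tz":0,"wx":0,"wy":-24,"wz":0},{"grip":50,"tx":0,"ty":0,"tz":0,"wx":0,"wy":-24,"wz":0},{"grip":50,"tx":0,"ty":0,"tz":0,"wx":0,"wy":-24,"wz":0},{"grip":50,"tx":0,"ty":0,"tz":0,"wx":0,"wy":-24,"wz":0},{"grip":50,"tx":0,"ty":0,"tz":0,"wx":0,"wy":-24,"wz":0},{"grip":50,"tx":0,"ty":0,"tz":0,"wx":0,"wy":-16,"wz":0},{"grip":50,"tx":0,"ty":0,"tz":0,"wx":0,"wy":-8,"wz":0},{"grip":50,"tx":0,"ty":0,"tz":0,"wx":0,"wy":0,"wz":0},{"grip":50,"tx":0,"ty":0,"tz":0,"wx":0,"wy":0,"wz":0},{"grip":50,"tx":0,"ty":0,"tz":0,"wx":0,"wy":0,"wz":0}]'
python3 -c "
from h import *
[manip.get_image('wrist') for i in range(6)]
avg(12)"
```

```text
clock: 24.45
position: [581.7, 158.6, 24.6]
orientation: [-3.141, -0.003, 0.313]
contact_force: [-0.4, -0.2, -2.5]
opening: 59.7
clock: 25.65
position: [582.3, 158.6, 21.7]
orientation: [3.139, 0.001, 0.316]
contact_force: [-1.6, -0.8, -2.2]
opening: 59.5
t26.50 F [ 0.04  -0.248 -2.731] M [-0.005 -0.014 -0.009] Mtool [-0.009  0.012  0.009] sd [0.011 0.008 0.006] 
tau [  0.013 -43.521  13.227 -18.229   0.017   0.034   0.   ] sd [0.005 0.043 0.008 0.005 0.    0.001 0.   ] q3 0.93 p [579.995 158.358  22.562] [-3.14   0.002  0.313] open 59.5
clock: 27.75
position: [576.5, 158.7, 24.0]
orientation: [-3.136, 0.004, 0.311]
contact_force: [0.3, 0.5, -1.4]
opening: 59.6
t28.60 F [-0.001 -0.011 -2.82 ] M [-0.018 -0.002  0.004] Mtool [-0.018 -0.004 -0.004] sd [0.007 0.005 0.012] 
tau [ -0.021 -43.717  13.148 -18.371   0.005   0.016  -0.   ] sd [0.012 0.043 0.004 0.012 0.001 0.001 0.   ] q3 0.92 p [579.95  158.263  22.542] [-3.141  0.002  0.313] open 59.3
```

```bash
python3 -m handwheel '[{"grip":50,"tx":0,"ty":0,"tz":30,"wx":0,"wy":0,"wz":0},{"grip":50,"tx":0,"ty":0,"tz":52,"wx":0,"wy":0,"wz":0},{"grip":50,"tx":0,"ty":0,"tz":59,"wx":0,"wy":0,"wz":0},{"grip":50,"tx":0,"ty":0,"tz":59,"wx":0,"wy":0,"wz":0},{"grip":85,"tx":0,"ty":0,"tz":59,"wx":0,"wy":0,"wz":0},{"grip":85,"tx":0,"ty":0,"tz":59,"wx":0,"wy":0,"wz":0},{"grip":85,"tx":0,"ty":0,"tz":59,"wx":0,"wy":0,"wz":0},{"grip":85,"tx":0,"ty":0,"tz":20,"wx":0,"wy":0,"wz":0},{"grip":85,"tx":0,"ty":0,"tz":-30,"wx":0,"wy":0,"wz":0},{"grip":85,"tx":0,"ty":0,"tz":-80,"wx":0,"wy":0,"wz":0},{"grip":85,"tx":0,"ty":0,"tz":-130,"wx":0,"wy":0,"wz":0},{"grip":85,"tx":0,"ty":0,"tz":-130,"wx":0,"wy":0,"wz":0}]'
python3 -c "
from h import *
manip.get_image('side')
state()
delta((460,301.5,150),(np.pi,0,np.radians(-11)))
"
```

```text
clock: 29.85
position: [586.0, 157.5, 161.1]
orientation: [3.141, -0.014, 0.313]
contact_force: [1.0, -0.6, 0.4]
opening: 84.9
t29.90 p [583.573 157.825 157.272] rpy [-3.141 -0.008  0.313] F [-0.068  0.148 -0.904] M [ 0.035  0.048 -0.024] open84.6 q [-0.92   0.597  1.009  1.446 -0.51   1.369 -1.149]
shift [ -73.4 -174.7    6.7] turn [-0.13 -0.43 28.94]
```

```bash
python3 -m handwheel '[{"grip":85,"tx":-14,"ty":-35,"tz":2,"wx":0,"wy":0,"wz":6},{"grip":85,"tx":-73,"ty":-175,"tz":5,"wx":0,"wy":0,"wz":29},{"grip":85,"tx":-73,"ty":-175,"tz":5,"wx":0,"wy":0,"wz":29},{"grip":85,"tx":-73,"ty":-175,"tz":5,"wx":0,"wy":0,"wz":29},{"grip":85,"tx":-73,"ty":-175,"tz":5,"wx":0,"wy":0,"wz":29},{"grip":85,"tx":-73,"ty":-175,"tz":5,"wx":0,"wy":0,"wz":29},{"grip":85,"tx":-73,"ty":-175,"tz":5,"wx":0,"wy":0,"wz":29},{"grip":85,"tx":-73,"ty":-175,"tz":5,"wx":0,"wy":0,"wz":29}]'
python3 - <<'E'
from h import *
manip.get_image("wrist");state()
c=manip.get_calibration("wrist");im=manip.get_image("wrist");cv2.imwrite("pics/w9.png",im)
for s in manip.silhouettes("tin_1_center","wrist"):
    p=ray(c,s["centre"],35);print(s["score"],s["centre"],s["pixels"].sum(),fitbox([(c,s["pixels"])],p[0],p[1],130,60,0,46))
delta((460,301.5,-34),(np.pi,0,np.radians(-11)))
E
```

```text
clock: 30.7
position: [458.0, 299.9, 147.9]
orientation: [3.141, 0.001, -0.197]
contact_force: [-0.0, 0.3, 0.7]
opening: 85.0
t30.75 p [458.098 300.022 147.963] rpy [ 3.142  0.001 -0.197] F [0.739 0.033 0.51 ] M [-0.028 -0.008  0.022] open84.7 q [-1.408  0.564  1.194  1.619 -0.537  1.333 -1.902]
0.57 [516.4, 47.3] 12679 (array([579.099, 157.472,   3.45 ]), np.float64(0.014327096218586077))
0.44 [514.8, 215.5] 6009 (array([420.683, 120.272,   4.252]), np.float64(0.6144345812427634))
shift [  2.2  -1.2 182. ] turn [-0.02  0.1  -0.24]
```

View pics/w9.png

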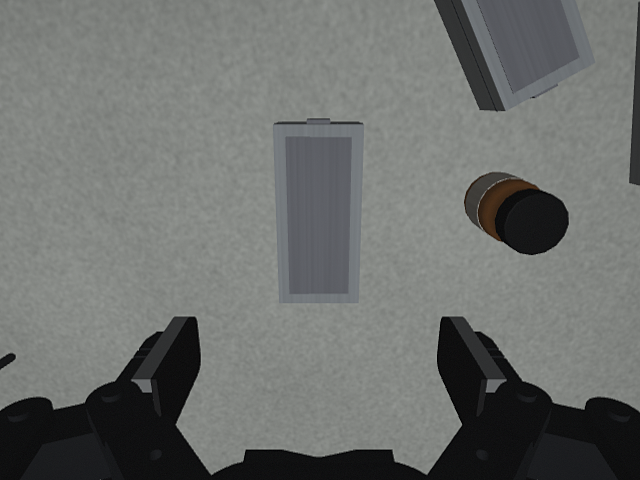

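```bash
python3 -m handwheel '[{"grip":85,"tx":1,"ty":-1,"tz":50,"wx":0,"wy":0,"wz":0},{"grip":85,"tx":2,"ty":-1,"tz":100,"wx":0,"wy":0,"wz":0},{"grip":85,"tx":2,"ty":-1,"tz":140,"wx":0,"wy":0,"wz":0},{"grip":85,"tx":2,"ty":-1,"tz":165,"wx":0,"wy":0,"wz":0},{"grip":85,"tx":2,"ty":-1,"tz":179,"wx":0,"wy":0,"wz":0},{"grip":85,"tx":2,"ty":-1,"tz":182,"wx":0,"wy":0,"wz":0},{"grip":85,"tx":2,"ty":-1,"tz":182,"wx":0,"wy":0,"wz":0},{"grip":85,"tx":2,"ty":-1,"tz":182,"wx":0,"wy":0,"wz":0}]'
python3 -c "
from h import *
state();delta((460,301.5,-35),(np.pi,0,np.radians(-11)))"
```

```text
clock: 31.65
position: [460.4, 303.4, -32.4]
orientation: [-3.139, -0.001, -0.193]
contact_force: [0.3, 0.3, -0.6]
opening: 85.1
t31.65 p [460.353 303.434 -32.441] rpy [-3.139 -0.001 -0.193] F [ 0.345  0.253 -0.621] M [ 0.007  0.046 -0.018] open85.1 q [-1.289  0.762  0.998  1.804 -0.757  1.01  -1.746]
shift [0.  2.  2.6] turn [-0.14 -0.03 -0.06]
```

```bash
python3 -m handwheel '[{"grip":50,"tx":0,"ty":1,"tz":2,"wx":0,"wy":0,"wz":0},{"grip":50,"tx":0,"ty":1,"tz":2,"wx":0,"wy":0,"wz":0},{"grip":50,"tx":0,"ty":1,"tz":2,"wx":0,"wy":0,"wz":0},{"grip":50,"tx":0,"ty":1,"tz":2,"wx":0,"wy":0,"wz":0},{"grip":50,"tx":0,"ty":1,"tz":-18,"wx":0,"wy":0,"wz":0},{"grip":50,"tx":0,"ty":1,"tz":-38,"wx":0,"wy":0,"wz":0},{"grip":50,"tx":0,"ty":1,"tz":-58,"wx":0,"wy":0,"wz":0},{"grip":50,"tx":0,"ty":1,"tz":-68,"wx":0,"wy":0,"wz":0},{"grip":50,"tx":0,"ty":1,"tz":-68,"wx":0,"wy":0,"wz":0}]'
python3 -m handwheel '[{"grip":50,"tx":0,"ty":0,"tz":0,"wx":0,"wy":8,"wz":0},{"grip":50,"tx":0,"ty":0,"tz":0,"wx":0,"wy":16,"wz":0},{"grip":50,"tx":0,"ty":0,"tz":0,"wx":0,"wy":24,"wz":0},{"grip":50,"tx":0,"ty":0,"tz":0,"wx":0,"wy":24,"wz":0},{"grip":50,"tx":0,"ty":0,"tz":0,"wx":0,"wy":24,"wz":0},{"grip":50,"tx":0,"ty":0,"tz":0,"wx":0,"wy":24,"wz":0},{"grip":50,"tx":0,"ty":0,"tz":0,"wx":0,"wy":24,"wz":0},{"grip":50,"tx":0,"ty":0,"tz":0,"wx":0,"wy":16,"wz":0},{"grip":50,"tx":0,"ty":0,"tz":0,"wx":0,"wy":8,"wz":0},{"grip":50,"tx":0,"ty":0,"tz":0,"wx":0,"wy":0,"wz":0},{"grip":50,"tx":0,"ty":0,"tz":0,"wx":0,"wy":0,"wz":0},{"grip":50,"tx":0,"ty":0,"tz":0,"wx":0,"wy":0,"wz":0}]'
python3 -c "
from h import *
[manip.get_image('wrist') for i in range(6)]
avg(12)"
python3 -m handwheel '[{"grip":50,"tx":0,"ty":0,"tz":0,"wx":0,"wy":-8,"wz":0},{"grip":50,"tx":0,"ty":0,"tz":0,"wx":0,"wy":-16,"wz":0},{"grip":50,"tx":0,"ty":0,"tz":0,"wx":0,"wy":-24,"wz":0},{"grip":50,"tx":0,"ty":0,"tz":0,"wx":0,"wy":-24,"wz":0},{"grip":50,"tx":0,"ty":0,"tz":0,"wx":0,"wy":-24,"wz":0},{"grip":50,"tx":0,"ty":0,"tz":0,"wx":0,"wy":-24,"wz":0},{"grip":50,"tx":0,"ty":0,"tz":0,"wx":0,"wy":-24,"wz":0},{"grip":50,"tx":0,"ty":0,"tz":0,"wx":0,"wy":-16,"wz":0},{"grip":50,"tx":0,"ty":0,"tz":0,"wx":0,"wy":-8,"wz":0},{"grip":50,"tx":0,"ty":0,"tz":0,"wx":0,"wy":0,"wz":0},{"grip":50,"tx":0,"ty":0,"tz":0,"wx":0,"wy":0,"wz":0},{"grip":50,"tx":0,"ty":0,"tz":0,"wx":0,"wy":0,"wz":0}]'
python3 -c "
from h import *
[manip.get_image('wrist') for i in range(6)]
avg(12)"
```

```text
clock: 32.55
position: [459.2, 302.5, 34.7]
orientation: [-3.14, 0.001, -0.193]
contact_force: [0.4, -1.2, -2.8]
opening: 59.5
clock: 33.75
position: [463.5, 297.7, 34.8]
orientation: [-3.14, -0.001, -0.202]
contact_force: [-1.1, 1.3, -1.8]
opening: 59.2
t34.60 F [ 0.08   0.064 -2.489] M [-0.004 -0.002 -0.008] Mtool [-0.004  0.002  0.008] sd [0.006 0.009 0.011] 
tau [  0.022 -37.448  12.537 -18.085   0.011   0.01   -0.   ] sd [0.053 0.005 0.017 0.004 0.003 0.002 0.   ] q3 1.01 p [458.637 301.897  33.897] [-3.141  0.002 -0.193] open 59.7
clock: 35.85
position: [454.5, 305.3, 34.2]
orientation: [-3.139, 0.006, -0.186]
contact_force: [0.9, -0.1, -1.8]
opening: 59.6
t36.70 F [ 0.     0.032 -2.534] M [-0.003  0.006 -0.001] Mtool [-0.004 -0.005  0.001] sd [0.008 0.016 0.006] 
tau [  0.013 -37.543  12.445 -18.168   0.009   0.011   0.   ] sd [0.041 0.017 0.011 0.007 0.003 0.002 0.   ] q3 1.01 p [458.563 301.974  33.877] [-3.141  0.002 -0.193] open 59.7
```

```bash
python3 -m handwheel '[{"grip":50,"tx":0,"ty":0,"tz":-10,"wx":0,"wy":8,"wz":0},{"grip":50,"tx":0,"ty":0,"tz":-20,"wx":0,"wy":16,"wz":0},{"grip":50,"tx":0,"ty":0,"tz":-20,"wx":0,"wy":24,"wz":0},{"grip":50,"tx":0,"ty":0,"tz":-20,"wx":0,"wy":32,"wz":0},{"grip":50,"tx":0,"ty":0,"tz":-20,"wx":0,"wy":36,"wz":0},{"grip":50,"tx":0,"ty":0,"tz":-20,"wx":0,"wy":36,"wz":0},{"grip":50,"tx":0,"ty":0,"tz":-20,"wx":0,"wy":36,"wz":0}]'
python3 -c "
from h import *
avg(4);avg(6)
cv2.imwrite('pics/t2.png',cv2.resize(manip.get_image('side')[110:300,130:330],None,fx=3,fy=3))"
python3 -m handwheel '[{"grip":50,"tx":0,"ty":0,"tz":0,"wx":0,"wy":-8,"wz":0},{"grip":50,"tx":0,"ty":0,"tz":0,"wx":0,"wy":-16,"wz":0},{"grip":50,"tx":0,"ty":0,"tz":0,"wx":0,"wy":-24,"wz":0},{"grip":50,"tx":0,"ty":0,"tz":0,"wx":0,"wy":-32,"wz":0},{"grip":50,"tx":0,"ty":0,"tz":0,"wx":0,"wy":-36,"wz":0},{"grip":50,"tx":0,"ty":0,"tz":0,"wx":0,"wy":-36,"wz":0},{"grip":50,"tx":0,"ty":0,"tz":0,"wx":0,"wy":-36,"wz":0},{"grip":50,"tx":0,"ty":0,"tz":0,"wx":0,"wy":-36,"wz":0},{"grip":50,"tx":0,"ty":0,"tz":0,"wx":0,"wy":-36,"wz":0}]'
python3 -c "
from h import *
avg(14)"
```

```text
clock: 37.45
position: [458.6, 302.4, 54.1]
orientation: [-3.141, -0.625, -0.192]
contact_force: [1.0, 0.5, -2.3]
opening: 59.5
t37.60 F [ 0.321  0.004 -2.314] M [0.155 0.841 0.008] Mtool [-0.006 -0.855 -0.011] sd [0.007 0.042 0.013] 
tau [ -0.863 -24.232  13.462 -15.089   1.083  -2.011   0.   ] sd [0.143 0.082 0.102 0.12  0.003 0.026 0.008] q3 1.29 p [460.505 301.711  55.196] [-3.138 -0.627 -0.198] open 59.7
t37.90 F [ 0.383  0.189 -2.543] M [0.168 0.918 0.004] Mtool [-0.008 -0.933 -0.01 ] sd [0.012 0.025 0.008] 
tau [ -0.061 -24.669  13.968 -15.52    1.113  -2.11    0.005] sd [0.057 0.027 0.028 0.008 0.003 0.002 0.001] q3 1.29 p [459.172 301.581  54.124] [-3.14  -0.626 -0.195] open 59.4
clock: 38.9
position: [456.3, 303.3, 53.2]
orientation: [3.141, 0.003, -0.189]
contact_force: [-0.6, -0.1, -1.3]
opening: 59.6
t39.55 F [ 0.116  0.045 -2.487] M [-0.006  0.009 -0.009] Mtool [-0.008 -0.008  0.009] sd [0.009 0.019 0.006] 
tau [ -0.022 -37.513   9.517 -19.644   0.01    0.012  -0.001] sd [0.046 0.01  0.018 0.007 0.004 0.002 0.   ] q3 0.85 p [458.731 301.814  53.917] [-3.141  0.002 -0.193] open 59.5
```

View pics/t2.png

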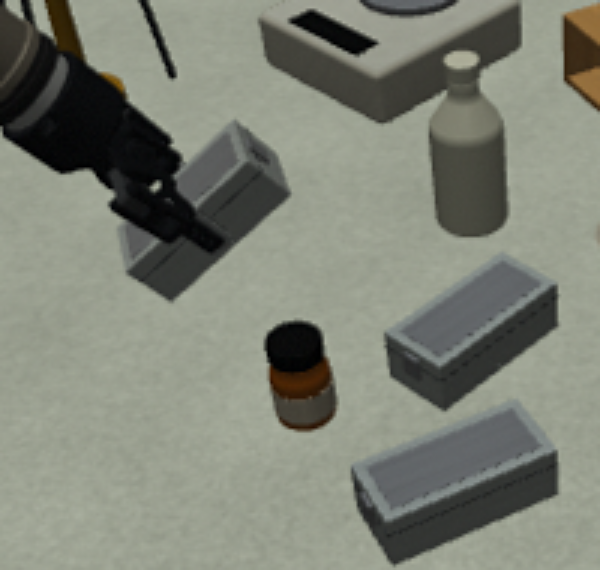

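```bash
python3 -m handwheel '[{"grip":50,"tx":0,"ty":0,"tz":40,"wx":0,"wy":0,"wz":0},{"grip":50,"tx":0,"ty":0,"tz":75,"wx":0,"wy":0,"wz":0},{"grip":50,"tx":0,"ty":0,"tz":89,"wx":0,"wy":0,"wz":0},{"grip":50,"tx":0,"ty":0,"tz":89,"wx":0,"wy":0,"wz":0},{"grip":50,"tx":0,"ty":0,"tz":89,"wx":0,"wy":0,"wz":0},{"grip":85,"tx":0,"ty":0,"tz":89,"wx":0,"wy":0,"wz":0},{"grip":85,"tx":0,"ty":0,"tz":89,"wx":0,"wy":0,"wz":0},{"grip":85,"tx":0,"ty":0,"tz":89,"wx":0,"wy":0,"wz":0},{"grip":85,"tx":0,"ty":0,"tz":45,"wx":0,"wy":0,"wz":0},{"grip":85,"tx":0,"ty":0,"tz":-5,"wx":0,"wy":0,"wz":0},{"grip":85,"tx":0,"ty":0,"tz":-55,"wx":0,"wy":0,"wz":0},{"grip":85,"tx":0,"ty":0,"tz":-96,"wx":0,"wy":0,"wz":0}]'
python3 -c "
from h import *
manip.get_image('wrist')
state()
delta((580.4,157.5,150),(np.pi,0,.31))
"
```

```text
clock: 40.8
position: [459.7, 301.9, 153.1]
orientation: [-3.139, -0.0, -0.193]
contact_force: [-0.1, 0.5, 0.1]
opening: 84.7
t40.85 p [464.162 303.759 159.778] rpy [-3.13  -0.008 -0.193] F [3.154 0.592 2.53 ] M [-0.011 -0.153 -0.016] open85.2 q [-1.264  0.436  0.917  1.593 -0.363  1.277 -2.054]
shift [142.1 121.3   9.6] turn [ -0.51  -0.63 -28.84]
```

```bash
python3 -m handwheel '[{"grip":85,"tx":28,"ty":22,"tz":0,"wx":0,"wy":0,"wz":-6},{"grip":85,"tx":146,"ty":119,"tz":0,"wx":0,"wy":0,"wz":-28.8},{"grip":85,"tx":146,"ty":119,"tz":0,"wx":0,"wy":0,"wz":-28.8},{"grip":85,"tx":146,"ty":119,"tz":0,"wx":0,"wy":0,"wz":-28.8},{"grip":85,"tx":146,"ty":119,"tz":0,"wx":0,"wy":0,"wz":-28.8},{"grip":85,"tx":146,"ty":119,"tz":0,"wx":0,"wy":0,"wz":-28.8},{"grip":85,"tx":146,"ty":119,"tz":0,"wx":0,"wy":0,"wz":-28.8}]'
python3 - <<'E'
from h import *
[manip.get_image("wrist") for i in range(3)]
state()
c=manip.get_calibration("wrist");im=manip.get_image("wrist");cv2.imwrite("pics/w10.png",im)
for s in manip.silhouettes("tin_1_center","wrist"):
    p=ray(c,s["centre"],35);print(s["score"],s["centre"],s["pixels"].sum(),fitbox([(c,s["pixels"])],p[0],p[1],130,60,0,46))
delta((580.4,157.5,-35),(np.pi,0,.308))
E
```

```text
clock: 41.55
position: [578.6, 158.6, 149.2]
orientation: [-3.139, 0.002, 0.31]
contact_force: [0.2, 0.3, -0.3]
opening: 85.0
t41.70 p [578.233 159.829 149.306] rpy [-3.139  0.002  0.314] F [ 0.979 -0.183  0.155] M [-0.015  0.045  0.027] open84.8 q [-0.808  0.526  0.782  1.456 -0.376  1.316 -1.256]
0.66 [320.9, 214.5] 15632 (array([579.067, 157.041,   0.318]), np.float64(0.01611883691529714))
shift [  1.6   2.5 184.5] turn [-0.11  0.11  0.28]
```

View pics/w10.png

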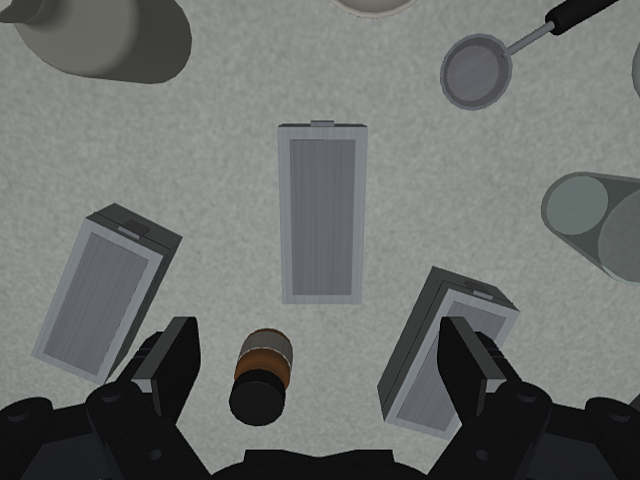

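```bash
python3 -m handwheel '[{"grip":85,"tx":1,"ty":2,"tz":50,"wx":0,"wy":0,"wz":0},{"grip":85,"tx":1,"ty":2,"tz":100,"wx":0,"wy":0,"wz":0},{"grip":85,"tx":1,"ty":2,"tz":140,"wx":0,"wy":0,"wz":0},{"grip":85,"tx":1,"ty":2,"tz":165,"wx":0,"wy":0,"wz":0},{"grip":85,"tx":1,"ty":2,"tz":180,"wx":0,"wy":0,"wz":0},{"grip":85,"tx":1,"ty":2,"tz":184,"wx":0,"wy":0,"wz":0},{"grip":85,"tx":1,"ty":2,"tz":184,"wx":0,"wy":0,"wz":0},{"grip":50,"tx":1,"ty":2,"tz":184,"wx":0,"wy":0,"wz":0},{"grip":50,"tx":1,"ty":2,"tz":184,"wx":0,"wy":0,"wz":0},{"grip":50,"tx":1,"ty":2,"tz":184,"wx":0,"wy":0,"wz":0},{"grip":50,"tx":1,"ty":2,"tz":184,"wx":0,"wy":0,"wz":0},{"grip":50,"tx":1,"ty":2,"tz":164,"wx":0,"wy":0,"wz":0}]'
python3 -m handwheel '[{"grip":50,"tx":0,"ty":0,"tz":-30,"wx":0,"wy":0,"wz":0},{"grip":50,"tx":0,"ty":0,"tz":-70,"wx":0,"wy":0,"wz":0},{"grip":50,"tx":0,"ty":0,"tz":-70,"wx":0,"wy":8,"wz":0},{"grip":50,"tx":0,"ty":0,"tz":-70,"wx":0,"wy":16,"wz":0},{"grip":50,"tx":0,"ty":0,"tz":-70,"wx":0,"wy":24,"wz":0},{"grip":50,"tx":0,"ty":0,"tz":-70,"wx":0,"wy":32,"wz":0},{"grip":50,"tx":0,"ty":0,"tz":-70,"wx":0,"wy":36,"wz":0},{"grip":50,"tx":0,"ty":0,"tz":-70,"wx":0,"wy":36,"wz":0},{"grip":50,"tx":0,"ty":0,"tz":-70,"wx":0,"wy":36,"wz":0},{"grip":50,"tx":0,"ty":0,"tz":-70,"wx":0,"wy":36,"wz":0},{"grip":50,"tx":0,"ty":0,"tz":-70,"wx":0,"wy":36,"wz":0},{"grip":50,"tx":0,"ty":0,"tz":-70,"wx":0,"wy":36,"wz":0}]'
python3 -c "
from h import *
avg(6)"
python3 -m handwheel '[{"grip":50,"tx":0,"ty":0,"tz":0,"wx":0,"wy":-8,"wz":0},{"grip":50,"tx":0,"ty":0,"tz":0,"wx":0,"wy":-16,"wz":0},{"grip":50,"tx":0,"ty":0,"tz":0,"wx":0,"wy":-24,"wz":0},{"grip":50,"tx":0,"ty":0,"tz":0,"wx":0,"wy":-32,"wz":0},{"grip":50,"tx":0,"ty":0,"tz":0,"wx":0,"wy":-36,"wz":0},{"grip":50,"tx":0,"ty":0,"tz":0,"wx":0,"wy":-36,"wz":0},{"grip":50,"tx":0,"ty":0,"tz":0,"wx":0,"wy":-36,"wz":0},{"grip":50,"tx":0,"ty":0,"tz":0,"wx":0,"wy":-36,"wz":0},{"grip":50,"tx":0,"ty":0,"tz":0,"wx":0,"wy":-36,"wz":0},{"grip":50,"tx":0,"ty":0,"tz":0,"wx":0,"wy":-36,"wz":0}]'
python3 -c "
from h import *
[manip.get_image('wrist') for i in range(2)]
avg(14)"
```

```text
clock: 43.0
position: [578.0, 155.4, -16.2]
orientation: [-3.14, 0.007, 0.31]
contact_force: [-1.5, 0.1, -3.3]
opening: 59.1
clock: 44.2
position: [580.3, 155.5, 55.3]
orientation: [-3.14, -0.626, 0.309]
contact_force: [-0.3, 0.3, -2.5]
opening: 59.2
t44.45 F [-0.042  0.086 -2.535] M [-0.308  0.871  0.007] Mtool [-0.019 -0.924 -0.021] sd [0.012 0.008 0.01 ] 
tau [ -0.022 -25.879   3.751 -18.375  -0.663  -0.538  -0.004] sd [0.002 0.011 0.013 0.039 0.003 0.002 0.002] q3 0.69 p [580.885 155.595  55.72 ] [-3.14  -0.627  0.309] open 59.5
clock: 45.5
position: [579.5, 154.8, 56.0]
orientation: [-3.139, 0.001, 0.308]
contact_force: [-0.2, 0.4, -2.7]
opening: 59.2
t46.25 F [-0.129  0.05  -2.705] M [ 0.012 -0.03  -0.003] Mtool [0.002 0.033 0.003] sd [0.006 0.008 0.006] 
tau [  0.02  -42.704  12.777 -19.207   0.024   0.038   0.   ] sd [0.006 0.038 0.008 0.005 0.    0.001 0.   ] q3 0.94 p [580.697 155.501  55.511] [-3.141  0.002  0.31 ] open 59.7
```

```bash
python3 -m handwheel '[{"grip":50,"tx":0,"ty":0,"tz":0,"wx":0,"wy":-8,"wz":0},{"grip":50,"tx":0,"ty":0,"tz":0,"wx":0,"wy":-16,"wz":0},{"grip":50,"tx":0,"ty":0,"tz":0,"wx":0,"wy":-24,"wz":0},{"grip":50,"tx":0,"ty":0,"tz":0,"wx":0,"wy":-30,"wz":0},{"grip":50,"tx":0,"ty":0,"tz":0,"wx":0,"wy":-30,"wz":0},{"grip":50,"tx":0,"ty":0,"tz":0,"wx":0,"wy":-30,"wz":0},{"grip":50,"tx":0,"ty":0,"tz":0,"wx":0,"wy":-30,"wz":0},{"grip":50,"tx":0,"ty":0,"tz":0,"wx":0,"wy":-30,"wz":0},{"grip":50,"tx":0,"ty":0,"tz":0,"wx":0,"wy":-30,"wz":0},{"grip":50,"tx":0,"ty":0,"tz":0,"wx":0,"wy":-30,"wz":0}]'
python3 -m handwheel '[{"grip":50,"tx":0,"ty":0,"tz":0,"wx":0,"wy":8,"wz":0},{"grip":50,"tx":0,"ty":0,"tz":0,"wx":0,"wy":16,"wz":0},{"grip":50,"tx":0,"ty":0,"tz":0,"wx":0,"wy":24,"wz":0},{"grip":50,"tx":0,"ty":0,"tz":0,"wx":0,"wy":30,"wz":0},{"grip":50,"tx":0,"ty":0,"tz":0,"wx":0,"wy":30,"wz":0},{"grip":50,"tx":0,"ty":0,"tz":0,"wx":0,"wy":30,"wz":0},{"grip":50,"tx":0,"ty":0,"tz":0,"wx":0,"wy":30,"wz":0},{"grip":50,"tx":0,"ty":0,"tz":0,"wx":0,"wy":30,"wz":0},{"grip":50,"tx":0,"ty":0,"tz":0,"wx":0,"wy":30,"wz":0}]'
python3 -c "
from h import *
[manip.get_image('wrist') for i in range(2)]
avg(14)
delta((619,-271,150),(np.pi,0,.3))"
```

```text
clock: 47.3
position: [580.6, 156.1, 57.2]
orientation: [-3.139, 0.523, 0.311]
contact_force: [0.3, -0.4, -2.5]
opening: 59.3
clock: 48.2
position: [582.0, 155.7, 55.5]
orientation: [3.141, 0.001, 0.311]
contact_force: [0.2, -0.4, -3.3]
opening: 59.4
t48.95 F [-0.016 -0.075 -3.014] M [-0.002  0.007  0.002] Mtool [ 0.001 -0.007 -0.002] sd [0.007 0.008 0.005] 
tau [  0.005 -42.776  12.647 -19.359   0.006  -0.005  -0.   ] sd [0.005 0.013 0.    0.009 0.001 0.    0.   ] q3 0.93 p [580.66  155.587  55.63 ] [-3.14   0.002  0.31 ] open 59.5
shift [-93.7 417.8 -94.7] turn [-0.07  0.09  0.56]
```

```bash
python3 -m handwheel '[{"grip":50,"tx":0,"ty":0,"tz":-25,"wx":0,"wy":0,"wz":0},{"grip":50,"tx":0,"ty":0,"tz":-50,"wx":0,"wy":0,"wz":0},{"grip":50,"tx":-5,"ty":21,"tz":-56,"wx":0,"wy":0,"wz":2},{"grip":50,"tx":-14,"ty":62,"tz":-56,"wx":0,"wy":0,"wz":6},{"grip":50,"tx":-23,"ty":103,"tz":-56,"wx":0,"wy":0,"wz":10},{"grip":50,"tx":-32,"ty":144,"tz":-56,"wx":0,"wy":0,"wz":14},{"grip":50,"tx":-41,"ty":185,"tz":-56,"wx":0,"wy":0,"wz":18},{"grip":50,"tx":-50,"ty":226,"tz":-56,"wx":0,"wy":0,"wz":22},{"grip":50,"tx":-59,"ty":267,"tz":-56,"wx":0,"wy":0,"wz":26},{"grip":50,"tx":-68,"ty":308,"tz":-56,"wx":0,"wy":0,"wz":30},{"grip":50,"tx":-77,"ty":340,"tz":-56,"wx":0,"wy":0,"wz":33},{"grip":50,"tx":-80,"ty":355,"tz":-56,"wx":0,"wy":0,"wz":35}]'
python3 -c "
from h import *
manip.get_image('scene')
o=state();delta((619.5,-271.5,111),(np.pi,0,o['orientation'][2]))"
```

```text
clock: 50.2
position: [610.2, -214.0, 111.3]
orientation: [3.137, 0.002, -0.311]
contact_force: [-0.1, -0.2, -2.8]
opening: 59.3
t50.25 p [ 610.171 -215.944  111.332] rpy [ 3.135  0.001 -0.314] F [-0.023 -2.602 -1.026] M [-0.323 -0.048  0.006] open59.0 q [-0.276  0.763  1.057  1.367 -0.653  1.381 -1.111]
shift [26.  50.   0.6] turn [0.36 0.05 0.  ]
```

```bash
python3 -m handwheel '[{"grip":50,"tx":10,"ty":20,"tz":0,"wx":0,"wy":0,"wz":0},{"grip":50,"tx":20,"ty":38,"tz":0,"wx":0,"wy":0,"wz":0},{"grip":50,"tx":25,"ty":48,"tz":0,"wx":0,"wy":0,"wz":0},{"grip":50,"tx":26,"ty":50,"tz":0,"wx":0,"wy":0,"wz":0},{"grip":50,"tx":26,"ty":50,"tz":0,"wx":0,"wy":0,"wz":0},{"grip":50,"tx":26,"ty":50,"tz":0,"wx":0,"wy":0,"wz":0},{"grip":50,"tx":26,"ty":50,"tz":0,"wx":0,"wy":0,"wz":0},{"grip":50,"tx":26,"ty":50,"tz":0,"wx":0,"wy":0,"wz":0}]'
python3 - <<'E'
from h import *
[manip.get_image('wrist') for i in range(4)]
o=state();delta((619.5,-271.5,111),(np.pi,0,o['orientation'][2]))
cs={n:manip.get_calibration(n) for n in("scene","side")}
for n in cs:
    im=manip.get_image(n); 
    for z in (146,192):
        h=proj(cs[n],box(619.5,-271.5,o['orientation'][2],130,60,z,z))
        cv2.polylines(im,[cv2.convexHull(h.astype(np.float32)).astype(int)],True,(0,255,0),1)
    cv2.imwrite(f"pics/{n}_end.png",im)
E
```

```text
clock: 51.05
position: [623.2, -261.2, 111.3]
orientation: [-3.141, 0.002, -0.3]
contact_force: [0.9, 0.1, -3.3]
opening: 59.2
t51.25 p [ 622.854 -262.134  111.312] rpy [-3.141  0.002 -0.301] F [ 0.393  0.415 -2.384] M [-0.008  0.029 -0.013] open58.9 q [-0.157  0.808  1.026  1.265 -0.675  1.422 -1.059]
shift [-0.4  9.9  0.3] turn [-0.01  0.11 -0.  ]
```

View pics/side_end.png

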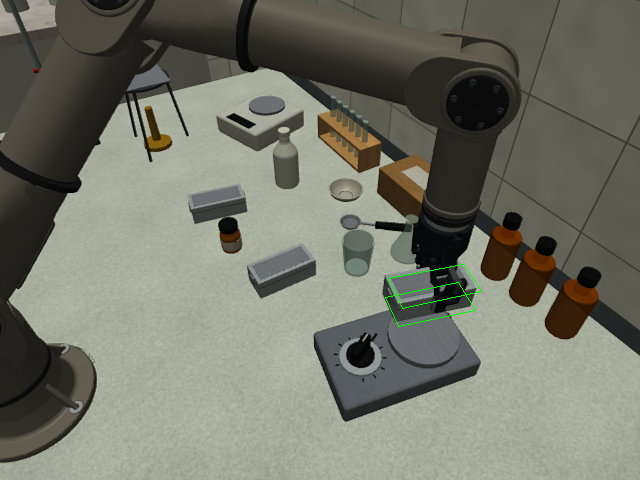

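View pics/scene_end.png

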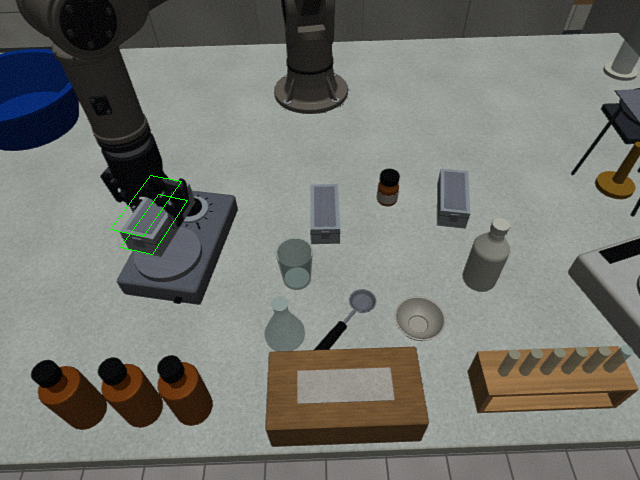

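The tin sits within a few pixels of the predicted outline, level, about 10 mm short in y. A small correction, then a last check.

```bash
python3 -m handwheel '[{"grip":50,"tx":0,"ty":5,"tz":0,"wx":0,"wy":0,"wz":0},{"grip":50,"tx":0,"ty":9,"tz":0,"wx":0,"wy":0,"wz":0},{"grip":50,"tx":0,"ty":9,"tz":0,"wx":0,"wy":0,"wz":0},{"grip":50,"tx":0,"ty":9,"tz":0,"wx":0,"wy":0,"wz":0},{"grip":50,"tx":0,"ty":9,"tz":0,"wx":0,"wy":0,"wz":0},{"grip":50,"tx":0,"ty":9,"tz":0,"wx":0,"wy":0,"wz":0},{"grip":50,"tx":0,"ty":9,"tz":0,"wx":0,"wy":0,"wz":0},{"grip":50,"tx":0,"ty":9,"tz":0,"wx":0,"wy":0,"wz":0},{"grip":50,"tx":0,"ty":9,"tz":0,"wx":0,"wy":0,"wz":0},{"grip":50,"tx":0,"ty":9,"tz":0,"wx":0,"wy":0,"wz":0}]'
python3 - <<'E'
from h import *
[manip.get_image('wrist') for i in range(6)]
o=state()
c=manip.get_calibration("side");im=manip.get_image("side").copy()
h=proj(c,box(619.5,-271.5,o['orientation'][2],130,60,146,192))
cv2.polylines(im,[cv2.convexHull(h.astype(np.float32)).astype(int)],True,(0,255,0),1)
cv2.imwrite("pics/end2.png",cv2.resize(im[240:430,300:500],None,fx=3,fy=3))
E
```

```text
clock: 52.35
position: [620.2, -271.0, 111.3]
orientation: [-3.142, 0.002, -0.301]
contact_force: [-0.4, 0.1, -2.9]
opening: 59.3
t52.65 p [ 620.107 -271.055  111.264] rpy [-3.142  0.002 -0.301] F [-0.191 -0.056 -2.266] M [ 0.019  0.007 -0.019] open59.4 q [-0.142  0.81   1.025  1.262 -0.675  1.423 -1.047]
```

View pics/end2.png

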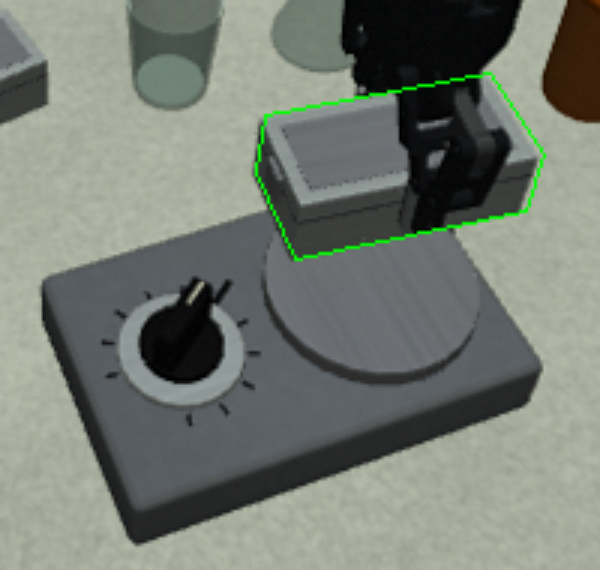

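The held tin coincides with the model outline at the plate centre, 100 mm up. It is level, and the dial is at its mark.

```bash
python3 -c "
from cell import manip
print(manip.close_job())"
```

```text
the job is handed in; nothing more can be done
None
```

The job is handed in at about 53 s of the 72 s allowed, with the rattling tin held level about 10 cm above the middle of the plate. No verdict was reported.

- **Dial:** I turned it about 52° clockwise. The pointer line and the long mark were in line in the wrist picture, and the last side view shows it unmoved.
- **Which tin rattles:** The middle tin, at about (580, 156) mm.
  - On the second, longer tilt of about ±30–36°, its level moment about the tool's y axis went from +0.033 to −0.007 N m, and the joint 6 torque from +0.038 to −0.005 N m. The full slide should give about 0.06 N m, so the shift was clear but smaller than that.
  - The other two tins showed no steady shift. One of them gave some noisy moment readings with the wrong sign early on.
  - The first ±24° test of the rattling tin was ambiguous, with a shift of only 0.016 N m.
- **Final hold:** In the last side view the tin matches its predicted outline at the plate centre, 100 mm up. It is level to within 0.01 rad, still, and the opening reads 59 mm. The other two tins lie flat in the last pictures, and the bystanders look unmoved by eye.
- **Disagreement found:** The real fingertips were about 30–50 mm behind the reported TCP, so my first try at the dial closed above it. I corrected all later grasp heights from the pictures.

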